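# Load a blank into a sloped work head and lock it

## Task

One of the two sloped work heads is empty with its locking lever swung open. Take the loose oblong block, set it (not drop it) into that head's pocket so that it sits fully home, two bores outwards, and let go of it; only then swing the lever fully shut across it. Leave the other, already loaded head locked as it is and do not shift the other parts on the table.

Things in the scene. Friction and masses are not known exactly. Their poses are not given: they have to be found in the camera images.
- blank: Loose oblong aluminium block, 60 (x) x 40 (y) x 45 (z) mm, with two dark bores of 14 mm in its top; stands upright on the table. Origin: centre of its underside, z up. It fits the pocket with its 60 mm side along the slope, either way round; seated, 25 mm stand out of the plate.
- head: Work head, the empty one, lever open: grey 150 mm square face sloped 30 degrees, low side to the robot's left, with a dark steel plate (x -60..70, y -42..42 mm). Origin: centre of the pocket's mouth, in the plate's surface; x up the slope, y across it, roughly away from the robot, z square out of it. Pocket 63 (x) x 43 (y), 20 deep, chamfer 3.
- lever (a joint): Locking lever of the empty head: 0 = shut (pointing down the slope, across the pocket), grows to 1.9 rad as it swings out to the head's -y, towards the robot. A steel bar 16 mm wide and 10 mm thick, its underside 28 mm above the nest plate, so it clears a fully seated block by 3 mm. Stiff: it stays where it is left (about 1.2 N at the knob).
- lever_knob (a point): Middle of the black upright grip at the end of the lever of the empty head: 18 mm diameter, from 34 to 64 mm above the nest plate (this point at 49 mm), 102 mm from the pivot axis.
- lever_pivot (a point): Pivot of the same lever, at mid thickness of the bar, 33 mm above the nest plate (head x = 50, y = 0).
- head_b: Work head, loaded with such a block, lever shut: grey 150 mm square face sloped 30 degrees, low side to the robot's left, with a dark steel plate (x -60..70, y -42..42 mm). Origin: centre of the pocket's mouth, in the plate's surface; x up the slope, y across it, roughly away from the robot, z square out of it. Pocket 63 (x) x 43 (y), 20 deep, chamfer 3.
- lever_b (a joint): Lever of the loaded head, same build, starts at 0 = shut; leave it shut.
- square_part: Bystander: flat square aluminium part 50 x 50 x 28 mm with one bore; origin centre of underside.
- ring_part: Bystander: aluminium ring, 58 mm outer and 34 mm inner diameter, 22 mm high; origin centre of underside.
- round_part: Bystander: upright aluminium cylinder, 42 mm diameter, 50 mm high; origin centre of underside.
Things that resemble listed ones, but are neither listed nor needed, are in the scene too. Leave any purple or yellow look-alike of the blank alone.

How it is judged:
By the outcome, as a careful person would: the job done as asked, in the order asked, and still so for the second after the job is handed in, with the robot touching nothing.
It also fails if it takes over 61 s, if anything falls off the work surface, if the arm or the gripper's body presses on something with over 40 N, if the wrist force passes 120 N, or if a joint passes its speed limit or range.

## Robot

A 6-joint arm with a two-finger parallel gripper is mounted at the origin on the work surface. World frame = base frame: x ahead of the robot, y to its left, z up, the work surface at z = 0. Lengths are in mm, angles in rad, forces in N, time in s.
With the tool pointing down it reaches from about 250 to 775 mm from the base axis. Payload 4 kg.
Tool frame: the origin (TCP) lies on the centre line of the jaws, within the pads' length; the fingertips stand 19 mm ahead of it and the grasp point (between the pads) is the TCP; z points along the fingers, y is the direction in which the jaws open and shut (so a half turn about z gives the same grasp; the last joint's range is limited). The gripper opens to 94 mm and grips with 3 to 60 N. Pads are 16 mm wide; open, the fingers measure 119 mm over their backs; the gripper's body (75 mm by 177 mm) begins 78 mm behind the grasp point.
Start: joints at [-1.443, 0.087, 1.371, -0, 1.684, -0.103], TCP at [125.812, -535.434, 224.506] pointing down, gripper open.
Joint ranges: [-3.1, 3.1], [-0.76, 2.03], [0.27, 2.55], [-1.08, 4.22], [0.17, 2.65], [-2.57, 2.57]. Speed limits (rad/s): [2.79, 2.79, 3.14, 3.14, 3.14, 3.14].

## Interface

Orientations are given as a 3x3 rotation matrix whose columns are the frame's x, y, z axes.
In Python, from workcell import get_state, vision, bot gives the robot as it stands.
- The arm moves only by the shell command python3 -m pendant 'ROWS' [FORCE]. ROWS is JSON, a list of rows, each an object with "offset": the shift along the tool's x, y, z in mm, a list of three; "yaw": the turn about the tool's z in rad; "gripper": the closure, from 0 (fully open) to 1 (shut). In form: [{"offset": [tx, ty, tz], "yaw": yaw, "gripper": gripper}, ...]. A call has 1 to 12 rows; each row is the pose to reach, as a shift and turn from the pose commanded when the call began, along the tool's axes at that moment; what a row does not reach only later rows make up. A row lasts 1/10 s, in which the tool goes at most 50 mm and 8.59 degrees, less where a joint would pass 70% of its speed; a pose out of reach is approached as far as the arm can. A call with a gripper value outside its range is refused whole. The fingers move at their own pace and stop on an object; FORCE is the grip in N (left out, the last holds). Time passes only in rows, so rows that repeat a pose let the fingers close. It gives the time, the measured TCP pose, the force and the opening at its end, in the units of the state.
- get_state(): the state, without advancing time (a new reading comes with each control period).
- vision.read_camera(name): name is "side" or "top"; returns a dict with "pixels" (384x512x3 uint8, red, green, blue), "mtx" (3x3 intrinsics, pixels), "camera_from_world" (4x4, takes a point from world to camera coordinates). Camera axes: x right, y down, z forward; pixel columns grow to the right and rows downward; lengths in mm; the calibration is good to about 2 mm. A picture is of the moment at which its call begins. There is no depth.
- bot.close_job(): hands the job in, once; it reports no verdict.
The state is a dict: "time_s": time; "joints": joint angles; "qd": joint speeds; "effort": joint torques, N m; "tool_pos": TCP position; "orientation": TCP orientation; "ft_force": force on the tool from outside, world axes, zero at the start; "wrist_torque": the same for the moment, N m; "finger_gap": opening from 0.0 (shut) to 1.0 (fully open).
Only numpy, scipy, OpenCV 4.12 (cv2) and the standard library are available. Lean on these libraries where they do the work, as an engineer would, in place of code of your own. Each camera call takes 0.05 s, during which the arm holds its last target. There are 200 camera calls.

## Working session

There is one attempt and no reset: what is moved stays moved. The work goes in short steps, Python scripts to look and compute and a shell command to move; the robot and the scene stay as the last step left them, time stands still between calls to the robot, and variables do not carry over. Pictures are saved under pics/ and viewed, about 8 in all and at most 12, crops included, and the job is handed in when it is done.

```bash
ls; mkdir -p pics
python3 - <<'E'
from workcell import get_state, vision
import cv2,numpy as np,pickle
s=get_state();print({k:np.round(v,3).tolist() for k,v in s.items()})
d={}
for n in("side","top"):
    c=vision.read_camera(n);d[n]=c
    cv2.imwrite(f"pics/{n}0.png",cv2.resize(c["pixels"][:,:,::-1],(800,600),interpolation=cv2.INTER_CUBIC))
    print(n,c["mtx"],np.round(c["camera_from_world"],4))
pickle.dump(d,open("d0.pkl","wb"))
E
```

```text
pics
{'time_s': 0.0, 'joints': [-1.443, 0.088, 1.372, -0.0, 1.684, -0.103], 'qd': [-0.0, 0.001, -0.001, 0.0, 0.001, -0.0], 'effort': [-0.0, -34.018, -30.242, 0.072, 0.033, -0.0], 'tool_pos': [125.742, -534.912, 223.304], 'orientation': [[0.973, 0.229, -0.0], [0.229, -0.973, 0.002], [0.0, -0.002, -1.0]], 'ft_force': [0.799, 0.523, -0.153], 'wrist_torque': [-0.012, 0.028, 0.002], 'finger_gap': 0.999}
side [[394.32902661   0.         265.02507532]
 [  0.         394.32902661 187.1727514 ]
 [  0.           0.           1.        ]] [[-9.9830000e-01 -5.8400000e-02 -4.5000000e-03  5.3612030e+02]
 [-3.2200000e-02  6.1070000e-01 -7.9120000e-01  8.1102900e+01]
 [ 4.9000000e-02 -7.8970000e-01 -6.1150000e-01  1.4707876e+03]
 [ 0.0000000e+00  0.0000000e+00  0.0000000e+00  1.0000000e+00]]
top [[449.06467314   0.         252.44333721]
 [  0.         449.06467314 191.11639482]
 [  0.           0.           1.        ]] [[ 2.3000000e-03 -9.9980000e-01 -2.0000000e-02  5.5112200e+01]
 [-9.9690000e-01 -7.0000000e-04 -7.8100000e-02  5.6156510e+02]
 [ 7.8000000e-02  2.0100000e-02 -9.9670000e-01  1.2825705e+03]
 [ 0.0000000e+00  0.0000000e+00  0.0000000e+00  1.0000000e+00]]
```

View pics/top0.png

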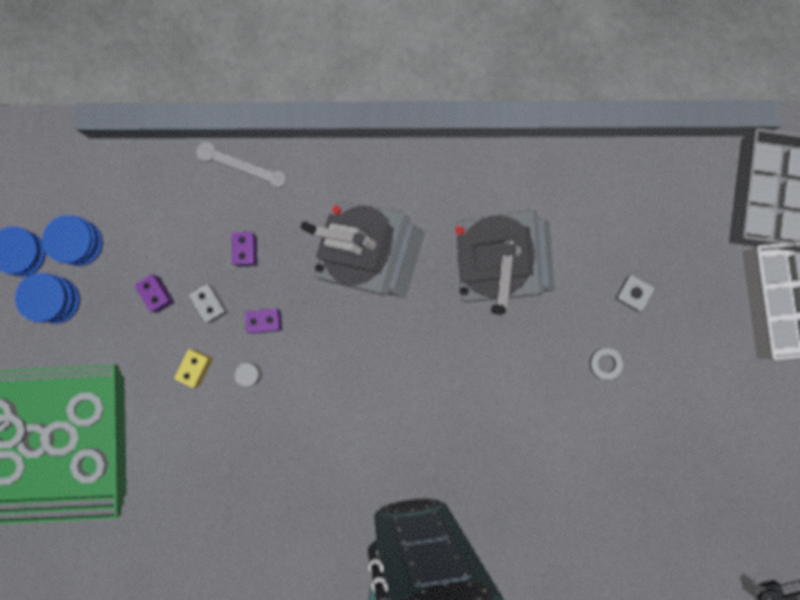

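View pics/side0.png

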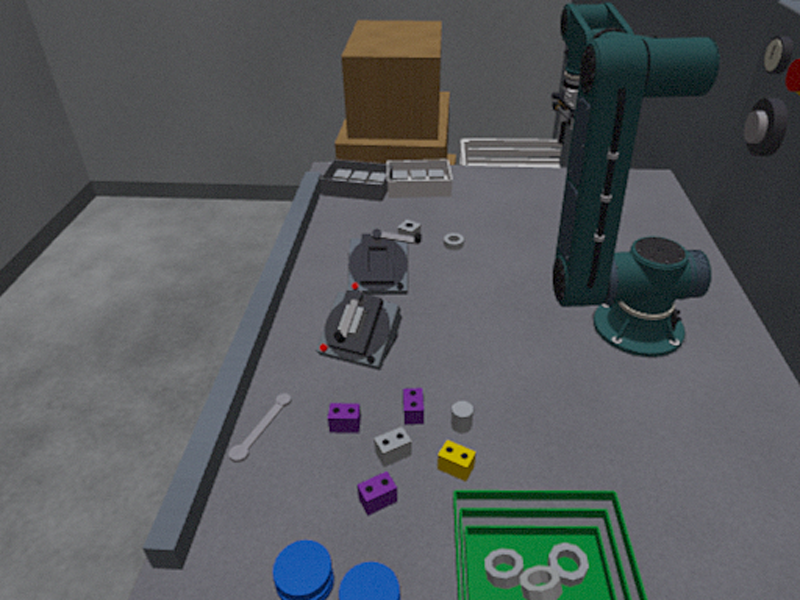

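The candidates, in top0.png pixels, are the grey block (207,303), the purple blocks (243,248), (153,293) and (262,320), and the yellow block (192,368). Only the grey one is bare aluminium with two bores, so it is the blank. The empty head is the right one (497,255), with its lever pointing towards the robot and its knob at about (498,310). The loaded head is at (350,245). I'll confirm both in an enlarged crop.

Run:
```python
import pickle,cv2,numpy as np
d=pickle.load(open("d0.pkl","rb"))
def crop(n,x,y,w,h,s):
    return cv2.resize(d[n]["pixels"][y:y+h,x:x+w,::-1],(w*s,h*s),interpolation=cv2.INTER_CUBIC)
a=crop("top",285,130,80,80,5); b=crop("side",215,140,80,80,5) 
c=crop("top",110,170,40,20,10); e=crop("side",235,270,40,20,10)
out=np.zeros((600,800,3),np.uint8); out[:400,:400]=a; out[:400,400:]=b; out[400:,:400]=c; out[400:,400:]=e
out=cv2.convertScaleAbs(out,alpha=1.6,beta=0); cv2.imwrite("pics/crop1.png",out)
```

```text
(no output)
```

View pics/crop1.png

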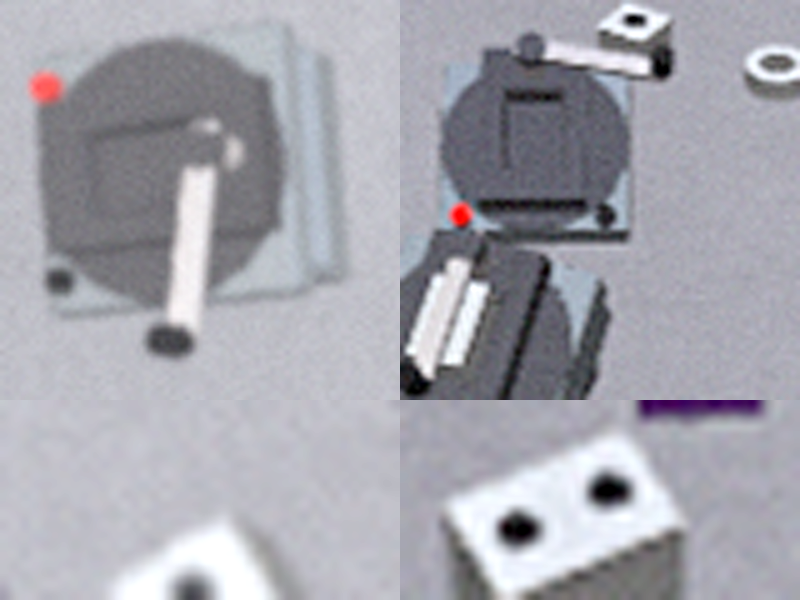

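Run:
```python
import pickle,cv2,numpy as np
from workcell import vision
d=pickle.load(open("d0.pkl","rb"))
for n in d:
    d[n]["avg"]=np.mean([vision.read_camera(n)["pixels"] for _ in range(8)],0).astype(np.float32)
pickle.dump(d,open("d1.pkl","wb"))
def crop(n,x,y,w,h,s):
    return cv2.resize(d[n]["avg"][y:y+h,x:x+w,::-1],(w*s,h*s),interpolation=cv2.INTER_CUBIC)
def st(i): return np.clip((i-20)*2.4,0,255)
out=np.zeros((600,800,3)); out[:,:400]=st(crop("top",288,134,50,75,8))
out[:,400:]=st(crop("side",220,140,50,75,8)); 
cv2.imwrite("pics/crop2.png",out.astype(np.uint8))
# blank contour
for n,r in(("top",(110,170,50,50)),("side",(232,265,40,35))):
    x,y,w,h=r; im=d[n]["avg"][y:y+h,x:x+w]; g=im.mean(2)
    big=cv2.resize(g,None,fx=8,fy=8,interpolation=cv2.INTER_CUBIC)
    th=165 if n=="top" else 165
    print(n,g.max(),np.median(g))
    sat=cv2.resize(im.max(2)-im.min(2),None,fx=8,fy=8)
    m=((big>(g.max()+np.median(g))/2)&(sat<40)).astype(np.uint8)
    cs=sorted(cv2.findContours(m,cv2.RETR_EXTERNAL,cv2.CHAIN_APPROX_NONE)[0],key=cv2.contourArea)[-3:]
    for c in cs: 
        rr=cv2.minAreaRect(c); print(cv2.contourArea(c)/64,((np.array(cv2.boxPoints(rr))+.5)/8-.5+[x,y]).round(2).tolist())
```

```text
top 166.95833 122.0
266.1875 [[119.87, 188.07], [131.88, 181.0], [142.34, 198.73], [130.33, 205.81]]
side 163.375 107.125
199.5703125 [[239.34, 279.75], [258.09, 271.57], [262.51, 281.71], [243.76, 289.89]]
```

View pics/crop2.png

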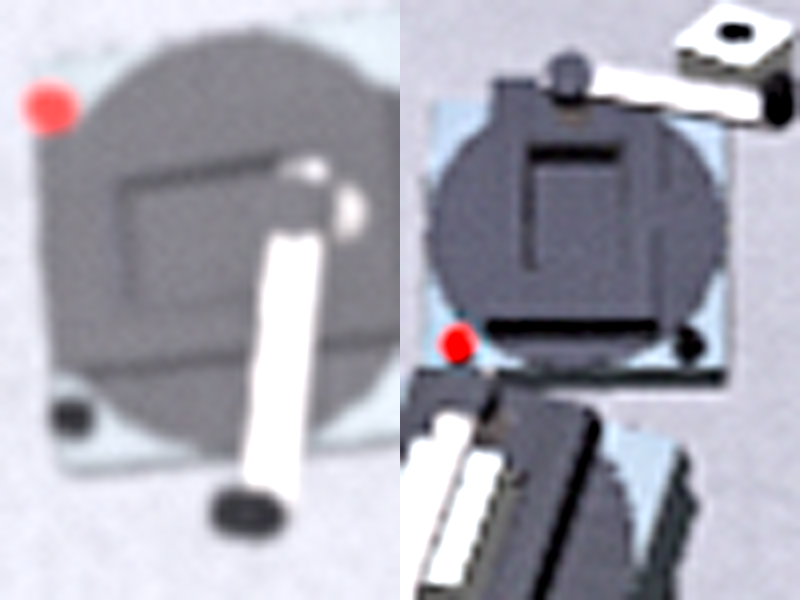

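```bash
cat > h.py <<'E'
import pickle,numpy as np
d=pickle.load(open("d1.pkl","rb"))
def proj(n,P):
    P=np.atleast_2d(P);M=d[n]["camera_from_world"];c=P@M[:3,:3].T+M[:3,3];q=c@d[n]["mtx"].T;return q[:,:2]/q[:,2:]
def ray(n,uv,z):
    M=d[n]["camera_from_world"];R=M[:3,:3];o=-R.T@M[:3,3];v=R.T@np.linalg.solve(d[n]["mtx"],[uv[0],uv[1],1]);return o+v*(z-o[2])/v[2]
def Rh(psi):  # head x uphill: horizontal dir at angle psi
    u=np.array([np.cos(psi),np.sin(psi),0]);z=np.array([0,0,1.]);c,s=np.cos(np.pi/6),np.sin(np.pi/6)
    X=c*u+s*z;Z=-s*u+c*z;return np.column_stack([X,np.cross(Z,X),Z])
E
python3 - <<'E'
from h import *
from scipy.optimize import least_squares
F=[("side",(87,319),(-60,42,0)),("side",(260,319),(-60,-42,0)),("side",(92,80),(70,42,0)),
("side",(127,147),(34.5,24.5,0)),("side",(222,147),(34.5,-24.5,0)),
("top",(118,178),(-34.5,24.5,0)),("top",(57,371),(-60,-42,0)),
("top",(250,513),"k"),("side",(377,100),"k")]
og={"top":(288,134),"side":(220,140)}
def res(p):
    R=Rh(p[3]);r=[]
    for n,c,m in F:
        if m=="k": m=(50-102*np.cos(p[4]),-102*np.sin(p[4]),49)
        r.append(proj(n,p[:3]+R@np.array(m))[0]-((np.array(c)+.5)/8-.5+og[n]))
    return np.ravel(r)
s=least_squares(res,[600,-30,100,-1.5,1.9],loss="soft_l1")
print(s.x.round(3));print(res(s.x).reshape(-1,2).round(2).tolist())
print(Rh(s.x[3]).round(4).tolist())
for n,b in(("top",[[119.87,188.07],[131.88,181.0],[142.34,198.73],[130.33,205.81]]),("side",[[239.34,279.75],[258.09,271.57],[262.51,281.71],[243.76,289.89]])):
    Q=np.array([ray(n,q,45) for q in b]);e=np.diff(Q,axis=0)
    print(n,Q.mean(0).round(1),[(round(float(np.hypot(*v[:2])),1),round(float(np.arctan2(v[1],v[0])),3)) for v in e])
# bores
import cv2
for n,r in(("top",(120,181,22,25)),("side",(239,271,24,19))):
    x,y,w,h=r;g=cv2.resize(d[n]["avg"][y:y+h,x:x+w].mean(2),None,fx=8,fy=8,interpolation=cv2.INTER_CUBIC)
    m=(g<85).astype(np.uint8);k,l,st,ce=cv2.connectedComponentsWithStats(m)
    for i in range(1,k):
        if st[i,4]>150 and st[i,0]>0 and st[i,1]>0:
            uv=(ce[i]+.5)/8-.5+[x,y];print(n,st[i,4]/64,uv.round(2),ray(n,uv,45).round(1))
E
```

```text
[ 634.786 -113.589   95.661   -1.512    1.369]
[[-0.19, 0.24], [0.11, 0.16], [0.2, -0.05], [0.02, -0.4], [0.64, -0.45], [-0.69, -0.5], [0.21, -0.04], [0.37, -0.33], [0.52, 0.72]]
[[0.0507, 0.9983, -0.0293], [-0.8645, 0.0586, 0.4991], [0.5, 0.0, 0.866]]
top [552.9 403.9  45. ] [(39.9, -1.033), (59.9, -2.591), (39.7, 2.108)]
side [554.4 402.1  45. ] [(62.5, -2.573), (40.2, 1.969), (60.8, 0.555)]
top 6.421875 [128.75 188.98] [565.6 410.9  45. ]
top 6.140625 [133.82 198.  ] [539.7 395.7  45. ]
side 11.046875 [255.46 278.57] [542.  393.9  45. ]
side 11.25 [246.39 282.49] [567.2 409.6  45. ]
side 59.28125 [256.99 287.11] [535.2 424.4  45. ]
```

The picture confirms it. In the top half of crop2, the left head has an empty pocket (corner at about 118,178), and its lever runs to the knob (250,513). The bottom of crop1 shows the bare grey two-bore block. The measurements are:

| Item | Position (mm) | Angle (rad) |
|---|---|---|
| blank | about (553.6, 402.6) | 0.54 |
| head | (634.8, -113.6, 95.7) | lever about 1.37 |

The tool can't tilt, so I'll grip the block by its 40 mm sides and let it pivot between the pads as it goes into the pocket.

```bash
cat > go.py <<'E'
import sys,numpy as np
from workcell import get_state
s=get_state();R=np.array(s["orientation"]);p=np.array(s["tool_pos"])
def off(t): return (R.T@(np.array(t,float)-p)).round(1).tolist()
def yaw(a): # yaw to bring tool y to world angle a
    return round(-((a-np.arctan2(R[1,1],R[0,1])+np.pi/2)%np.pi-np.pi/2),3)
def st(): print("t",round(s["time_s"],2),"p",p.round(1),"yang",round(np.arctan2(R[1,1],R[0,1]),3),"F",np.round(s["ft_force"],1),"gap",round(s["finger_gap"]*94,1),"tilt",R[:,2].round(3))
E
python3 -c "
from go import *
print(off([553.6,402.6,200]),yaw(-1.031))"
python3 -m pendant '[{"offset":[631,-814,10],"yaw":-0.309,"gripper":0},{"offset":[631,-814,10],"yaw":-0.309,"gripper":0},{"offset":[631,-814,10],"yaw":-0.309,"gripper":0},{"offset":[631,-814,10],"yaw":-0.309,"gripper":0},{"offset":[631,-814,10],"yaw":-0.309,"gripper":0},{"offset":[631,-814,10],"yaw":-0.309,"gripper":0},{"offset":[631,-814,10],"yaw":-0.309,"gripper":0},{"offset":[631,-814,10],"yaw":-0.309,"gripper":0},{"offset":[631,-814,10],"yaw":-0.309,"gripper":0},{"offset":[631,-814,10],"yaw":-0.309,"gripper":0},{"offset":[631,-814,10],"yaw":-0.309,"gripper":0},{"offset":[631,-814,10],"yaw":-0.309,"gripper":0}]' 12
python3 -c "
from go import *
st();print(off([553.6,402.6,150]),yaw(-1.031))"
```

```text
[631.0, -815.3, 24.4] -0.309
time_s: 2.1
tool_pos: [375.6, 12.4, 219.2]
orientation: [[0.858, 0.514, 0.002], [0.514, -0.858, -0.001], [0.001, 0.002, -1.0]]
ft_force: [1.5, 0.3, 0.9]
finger_gap: 1.001
t 2.1 p [375.6  12.4 219.2] yang -1.031 F [1.5 0.3 0.9] gap 94.1 tilt [ 0.002 -0.001 -1.   ]
[353.2, -243.3, 69.3] 0.0
```

```bash
python3 -m pendant '[{"offset":[353,-243,60],"yaw":0,"gripper":0},{"offset":[353,-243,60],"yaw":0,"gripper":0},{"offset":[353,-243,60],"yaw":0,"gripper":0},{"offset":[353,-243,60],"yaw":0,"gripper":0},{"offset":[353,-243,60],"yaw":0,"gripper":0},{"offset":[353,-243,60],"yaw":0,"gripper":0},{"offset":[353,-243,60],"yaw":0,"gripper":0},{"offset":[353,-243,60],"yaw":0,"gripper":0},{"offset":[353,-243,60],"yaw":0,"gripper":0},{"offset":[353,-243,60],"yaw":0,"gripper":0},{"offset":[353,-243,60],"yaw":0,"gripper":0},{"offset":[353,-243,60],"yaw":0,"gripper":0}]' 12
python3 -c "
from go import *
st();print(off([553.6,402.6,44]),yaw(-1.031))"
```

```text
time_s: 3.3
tool_pos: [553.0, 399.2, 159.1]
orientation: [[0.858, 0.513, 0.0], [0.513, -0.858, -0.0], [0.0, 0.0, -1.0]]
ft_force: [-0.5, 0.2, 0.1]
finger_gap: 1.002
t 3.3 p [553.  399.2 159.1] yang -1.032 F [-0.5  0.2  0.1] gap 94.2 tilt [ 0. -0. -1.]
[2.2, -2.7, 115.1] -0.001
```

```bash
python3 -m pendant '[{"offset":[1,-1,40],"yaw":0,"gripper":0},{"offset":[1,-1,80],"yaw":0,"gripper":0},{"offset":[1,-1,105],"yaw":0,"gripper":0},{"offset":[1,-1,105],"yaw":0,"gripper":0},{"offset":[1,-1,105],"yaw":0,"gripper":0}]' 12
python3 -c "
from go import *
st();print(off([553.6,402.6,44]),yaw(-1.031))"
```

```text
time_s: 3.8
tool_pos: [553.7, 400.7, 55.0]
orientation: [[0.858, 0.513, 0.001], [0.513, -0.858, 0.0], [0.001, 0.0, -1.0]]
ft_force: [-0.2, 0.4, 0.2]
finger_gap: 1.004
t 3.8 p [553.7 400.7  55. ] yang -1.032 F [-0.2  0.4  0.2] gap 94.4 tilt [ 0.001  0.    -1.   ]
[0.9, -1.7, 11.0] -0.001
```

```bash
python3 -m pendant '[{"offset":[1,-2,11],"yaw":0,"gripper":0},{"offset":[1,-2,11],"yaw":0,"gripper":0},{"offset":[1,-2,11],"yaw":0,"gripper":1},{"offset":[1,-2,11],"yaw":0,"gripper":1},{"offset":[1,-2,11],"yaw":0,"gripper":1},{"offset":[1,-2,11],"yaw":0,"gripper":1},{"offset":[1,-2,11],"yaw":0,"gripper":1},{"offset":[1,-2,11],"yaw":0,"gripper":1},{"offset":[1,-2,11],"yaw":0,"gripper":1},{"offset":[1,-2,11],"yaw":0,"gripper":1}]' 12
python3 -c "
from go import *
st()"
```

```text
time_s: 4.8
tool_pos: [553.4, 403.5, 42.6]
orientation: [[0.858, 0.514, 0.0], [0.514, -0.858, -0.0], [-0.0, 0.0, -1.0]]
ft_force: [0.3, 0.3, 0.6]
finger_gap: 0.424
t 4.8 p [553.4 403.5  42.6] yang -1.031 F [0.3 0.3 0.6] gap 39.9 tilt [ 0. -0. -1.]
```

```bash
python3 -m pendant '[{"offset":[0,0,-20],"yaw":0,"gripper":1},{"offset":[0,0,-60],"yaw":0,"gripper":1},{"offset":[0,0,-110],"yaw":0,"gripper":1},{"offset":[0,0,-160],"yaw":0,"gripper":1},{"offset":[0,0,-180],"yaw":0,"gripper":1},{"offset":[0,0,-180],"yaw":0,"gripper":1},{"offset":[0,0,-180],"yaw":0,"gripper":1}]' 12
python3 -c "
from go import *
from h import *
st()
O=np.array([634.8,-113.6,95.7]);H=Rh(-1.512)
def T(x,z,y=0,dv=7): return O+H@np.array([x,y,z])+[0,0,dv]
t=T(6,34);print(t,off([t[0],t[1],222]),yaw(0.059))"
```

```text
time_s: 5.5
tool_pos: [552.7, 403.4, 220.4]
orientation: [[0.858, 0.514, -0.003], [0.514, -0.858, -0.002], [-0.003, 0.0, -1.0]]
ft_force: [0.1, -0.6, -6.0]
finger_gap: 0.427
t 5.5 p [552.7 403.4 220.4] yang -1.031 F [ 0.1 -0.6 -6. ] gap 40.1 tilt [-0.003 -0.002 -1.   ]
[ 634.10637693 -101.81654954  135.14486373] [-189.9, 475.2, -1.0] -1.09
```

```bash
python3 -m pendant '[{"offset":[-10,25,0],"yaw":-0.1,"gripper":1},{"offset":[-28,70,0],"yaw":-0.2,"gripper":1},{"offset":[-46,115,0],"yaw":-0.3,"gripper":1},{"offset":[-64,160,0],"yaw":-0.4,"gripper":1},{"offset":[-82,205,0],"yaw":-0.5,"gripper":1},{"offset":[-100,250,0],"yaw":-0.6,"gripper":1},{"offset":[-118,295,0],"yaw":-0.7,"gripper":1},{"offset":[-136,340,0],"yaw":-0.8,"gripper":1},{"offset":[-154,385,0],"yaw":-0.9,"gripper":1},{"offset":[-172,430,0],"yaw":-1.0,"gripper":1},{"offset":[-186,465,0],"yaw":-1.09,"gripper":1},{"offset":[-190,475,0],"yaw":-1.09,"gripper":1}]' 12
python3 -m pendant '[{"offset":[0,0,0],"yaw":0,"gripper":1},{"offset":[0,0,0],"yaw":0,"gripper":1}]'
python3 - <<'E'
from go import *
from h import *
st()
O=np.array([634.8,-113.6,95.7]);H=Rh(-1.512)
def T(x,z,y=0,dv=7): return O+H@np.array([x,y,z])+[0,0,dv]
print(yaw(0.059))
for a in((6,50),(6,30),(6,26.2),(7,23.2),(5.5,20.7),(2.5,18),(0,15)): t=T(*a);print(a,t.round(1),off(t))
from workcell import vision
import cv2
ims=[]
for n,x,y in(("top",288,134),("side",220,130)):
    im=np.mean([vision.read_camera(n)["pixels"] for _ in range(4)],0)[y:y+80,x:x+80,::-1]
    ims.append(cv2.resize(im,(400,400),interpolation=cv2.INTER_CUBIC))
cv2.imwrite("pics/held.png",np.clip((np.hstack(ims)-10)*1.8,0,255).astype(np.uint8))
E
```

```text
time_s: 6.7
tool_pos: [632.8, -105.8, 217.1]
orientation: [[-0.055, 0.998, -0.008], [0.999, 0.055, 0.0], [0.001, -0.008, -1.0]]
ft_force: [-0.3, 0.8, -4.4]
finger_gap: 0.43
time_s: 6.9
tool_pos: [633.5, -100.1, 220.0]
orientation: [[-0.059, 0.998, -0.004], [0.998, 0.059, 0.002], [0.003, -0.004, -1.0]]
ft_force: [0.2, 0.5, -3.7]
finger_gap: 0.424
t 6.9 p [ 633.5 -100.1  220. ] yang 0.059 F [ 0.2  0.5 -3.7] gap 39.9 tilt [-0.004  0.002 -1.   ]
0.0
(6, 50) [633.6 -93.8 149. ] [6.1, 0.8, 71.0]
(6, 30) [ 634.2 -103.8  131.7] [-4.0, 0.9, 88.3]
(6, 26.2) [ 634.3 -105.7  128.4] [-5.9, 0.9, 91.6]
(7, 23.2) [ 634.5 -108.1  126.3] [-8.2, 0.9, 93.7]
(5.5, 20.7) [ 634.5 -108.   123.4] [-8.2, 0.9, 96.6]
(2.5, 18) [ 634.4 -106.8  119.5] [-7.0, 0.9, 100.4]
(0, 15) [ 634.4 -106.1  115.7] [-6.3, 0.9, 104.3]
```

View pics/held.png

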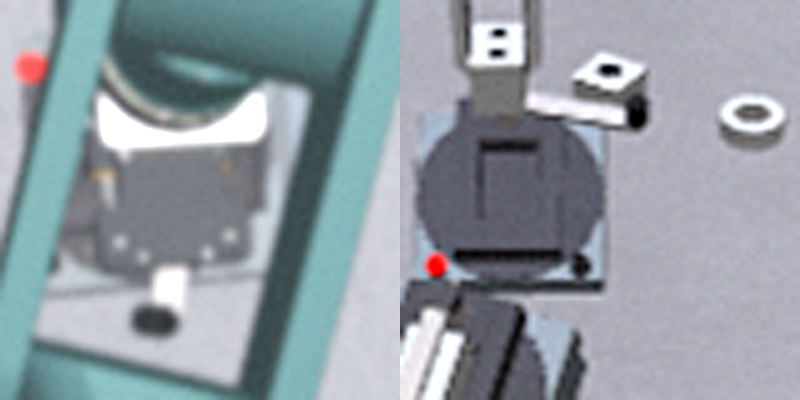

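```bash
python3 -m pendant '[{"offset":[18,1,20],"yaw":0,"gripper":1},{"offset":[18,1,54],"yaw":0,"gripper":1},{"offset":[13,1,63],"yaw":0,"gripper":1},{"offset":[8,1,72],"yaw":0,"gripper":1},{"offset":[3,1,80],"yaw":0,"gripper":1},{"offset":[0,1,85],"yaw":0,"gripper":1},{"offset":[-1,1,87],"yaw":0,"gripper":1},{"offset":[-2,1,89],"yaw":0,"gripper":1},{"offset":[-2,1,89],"yaw":0,"gripper":1}]' 12
python3 - <<'E'
from go import *
from h import *
st()
O=np.array([634.8,-113.6,95.7]);H=Rh(-1.512)
def T(x,z,y=0,dv=7): return O+H@np.array([x,y,z])+[0,0,dv]
print("P head",H.T@(p-[0,0,7]-O))
for a in((5,26.2),(7,23.2),(5.5,20.7),(2.5,18),(0,15)): t=T(*a);print(a,t.round(1),off(t))
E
```

```text
time_s: 8.2
tool_pos: [634.5, -104.1, 134.2]
orientation: [[-0.058, 0.998, -0.002], [0.998, 0.058, -0.0], [-0.0, -0.002, -1.0]]
ft_force: [-5.0, 0.1, -2.7]
finger_gap: 0.426
t 8.2 p [ 634.5 -104.1  134.2] yang 0.058 F [-5.   0.1 -2.7] gap 40.0 tilt [-0.002 -0.    -1.   ]
P head [ 7.50995166  0.24515063 32.06547086]
(5, 26.2) [ 634.3 -104.8  127.9] [-0.8, -0.2, 6.3]
(7, 23.2) [ 634.5 -108.1  126.3] [-4.0, -0.2, 7.9]
(5.5, 20.7) [ 634.5 -108.   123.4] [-3.9, -0.2, 10.8]
(2.5, 18) [ 634.4 -106.8  119.5] [-2.7, -0.2, 14.7]
(0, 15) [ 634.4 -106.1  115.7] [-2.0, -0.2, 18.5]
```

```bash
python3 -m pendant '[{"offset":[0,-1.5,0],"yaw":0,"gripper":1},{"offset":[0,-1.5,2],"yaw":0,"gripper":1},{"offset":[0,-1.5,4],"yaw":0,"gripper":1},{"offset":[0,-1.5,4],"yaw":0,"gripper":1}]' 12
python3 - <<'E'
from go import *
from h import *
st()
O=np.array([634.8,-113.6,95.7]);H=Rh(-1.512)
print("P head",H.T@(p-[0,0,7]-O))
E
```

```text
time_s: 8.6
tool_pos: [634.3, -103.5, 132.7]
orientation: [[-0.059, 0.998, 0.002], [0.998, 0.059, -0.001], [-0.001, 0.002, -1.0]]
ft_force: [-5.6, 2.2, 3.1]
finger_gap: 0.423
t 8.6 p [ 634.3 -103.5  132.7] yang 0.059 F [-5.6  2.2  3.1] gap 39.8 tilt [ 0.002 -0.001 -1.   ]
P head [ 6.18054393  0.13671707 31.02005155]
```

Run:
```python
from h import *
from workcell import vision
import cv2
n,x,y="side",225,125
im=np.mean([vision.read_camera(n)["pixels"] for _ in range(8)],0)[y:y+60,x:x+80,::-1]
im=cv2.resize(im,(800,600),interpolation=cv2.INTER_CUBIC)
cv2.imwrite("pics/in1.png",np.clip((im-10)*1.8,0,255).astype(np.uint8))
O=np.array([634.8,-113.6,95.7]);H=Rh(-1.512)
for q in((-34.5,24.5,0),(-34.5,-24.5,0),(34.5,24.5,0),(34.5,-24.5,0)): print(q,((proj(n,O+H@np.array(q))[0]-[x,y]+.5)*10).round())
```

```text
(-34.5, 24.5, 0) [105. 491.]
(-34.5, -24.5, 0) [232. 490.]
(34.5, 24.5, 0) [109. 330.]
(34.5, -24.5, 0) [234. 330.]
```

View pics/in1.png

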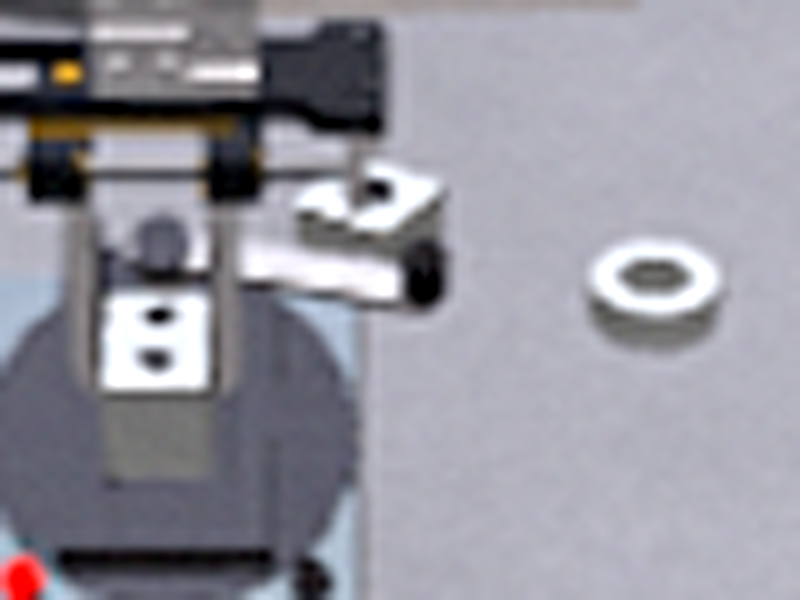

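The picture shows the block's front face at columns 103–213, while the pocket mouth spans 105–232. The block is about 3 mm too far in +y and rests on that rim. I'll back off along the normal, shift and re-enter.

```bash
python3 -m pendant '[{"offset":[3,0,-6],"yaw":0,"gripper":1},{"offset":[9,0,-16],"yaw":0,"gripper":1},{"offset":[9,-2,-16],"yaw":0,"gripper":1},{"offset":[9,-2,-16],"yaw":0,"gripper":1},{"offset":[9,-2,-16],"yaw":0,"gripper":1}]' 12
python3 - <<'E'
from go import *
from h import *
st()
O=np.array([634.8,-113.6,95.7]);H=Rh(-1.512)
print("P head",H.T@(p-[0,0,7]-O))
from workcell import vision
import cv2
im=np.mean([vision.read_camera("side")["pixels"] for _ in range(6)],0)[125:185,225:305]
b=cv2.resize(im,(800,600),interpolation=cv2.INTER_CUBIC)
# front face of block: brownish-grey brighter than plate; print row profiles
for r in (300,330,360,390,420): print(r,b[r,60:260:6].mean(1).astype(int).tolist())
E
```

```text
time_s: 9.5
tool_pos: [631.8, -94.5, 145.6]
orientation: [[-0.059, 0.998, 0.001], [0.998, 0.059, -0.0], [-0.0, 0.001, -1.0]]
ft_force: [-0.2, 0.1, -4.0]
finger_gap: 0.428
t 9.5 p [631.8 -94.5 145.6] yang 0.059 F [-0.2  0.1 -4. ] gap 40.2 tilt [ 0.001 -0.    -1.   ]
P head [ 4.80914683 -1.85832465 46.75027321]
300 [83, 70, 72, 79, 84, 76, 60, 39, 66, 122, 153, 164, 165, 153, 130, 78, 34, 26, 48, 88, 125, 151, 161, 158, 142, 110, 82, 76, 78, 85, 85, 78, 68, 62]
330 [63, 64, 69, 78, 83, 72, 68, 80, 110, 139, 154, 158, 157, 155, 153, 149, 142, 133, 132, 139, 148, 154, 157, 153, 143, 118, 90, 75, 74, 84, 83, 75, 65, 62]
360 [62, 64, 71, 80, 85, 72, 77, 116, 153, 168, 168, 162, 162, 157, 151, 147, 147, 149, 154, 159, 163, 166, 168, 163, 149, 113, 79, 69, 72, 83, 81, 73, 66, 64]
390 [66, 67, 64, 63, 62, 64, 67, 68, 70, 72, 72, 72, 73, 73, 73, 73, 74, 75, 74, 73, 73, 74, 74, 72, 71, 70, 66, 60, 57, 57, 61, 65, 65, 66]
420 [66, 65, 64, 64, 65, 65, 65, 64, 68, 72, 74, 75, 75, 74, 74, 74, 74, 72, 73, 75, 74, 74, 76, 77, 74, 71, 67, 63, 61, 63, 65, 66, 66, 66]
```

Run:
```python
from go import *
from h import *
O=np.array([634.8,-113.6,95.7]);H=Rh(-1.512)
P=H.T@(p-[0,0,7]-O)
u=np.array([np.cos(-1.512),np.sin(-1.512),0])
for y in(P[1],0,2,4):
    q=O+H@np.array([P[0],y,P[2]])-30*u+[0,0,10]
    print(y,((proj("side",q)[0]-[225,125]+.5)*10).round(1))
for tp in ((634.8,0),): pass
```

```text
-2.2039927040399268 [164.1 367.8]
0 [158.2 367.8]
2 [152.8 367.8]
4 [147.4 367.9]
```

```bash
python3 -m pendant '[{"offset":[0,-1,0],"yaw":0,"gripper":1},{"offset":[-3,-1,5],"yaw":0,"gripper":1},{"offset":[-6,-1,10],"yaw":0,"gripper":1},{"offset":[-8,-1,14],"yaw":0,"gripper":1},{"offset":[-9,-1,16],"yaw":0,"gripper":1},{"offset":[-9,-1,16],"yaw":0,"gripper":1},{"offset":[-9,-1,16],"yaw":0,"gripper":1}]' 12
python3 - <<'E'
from go import *
from h import *
st()
O=np.array([634.8,-113.6,95.7]);H=Rh(-1.512)
print("P head",H.T@(p-[0,0,7]-O))
E
```

```text
time_s: 10.5
tool_pos: [631.3, -102.1, 131.1]
orientation: [[-0.06, 0.998, 0.001], [0.998, 0.06, 0.002], [0.002, 0.001, -1.0]]
ft_force: [-1.6, 5.0, 2.8]
finger_gap: 0.423
t 10.5 p [ 631.3 -102.1  131.1] yang 0.06 F [-1.6  5.   2.8] gap 39.8 tilt [ 0.001  0.002 -1.   ]
P head [ 4.07969499 -2.8181268  30.43061423]
```

```bash
python3 -m pendant '[{"offset":[-1,0,2],"yaw":0,"gripper":1},{"offset":[-2,0,4],"yaw":0,"gripper":1},{"offset":[-2,0,4],"yaw":0,"gripper":1}]' 12
python3 - <<'E'
from go import *
from h import *
st()
O=np.array([634.8,-113.6,95.7]);H=Rh(-1.512)
print("P head",H.T@(p-[0,0,7]-O))
from workcell import vision
import cv2
n,x,y="side",225,125
im=np.mean([vision.read_camera(n)["pixels"] for _ in range(6)],0)[y:y+60,x:x+50,::-1]
im=cv2.resize(im,(500,600),interpolation=cv2.INTER_CUBIC)
cv2.imwrite("pics/in2.png",np.clip((im-10)*1.8,0,255).astype(np.uint8))
E
```

```text
time_s: 10.8
tool_pos: [631.4, -102.9, 128.0]
orientation: [[-0.06, 0.998, 0.002], [0.998, 0.06, 0.004], [0.004, 0.002, -1.0]]
ft_force: [-2.7, 7.8, 5.7]
finger_gap: 0.423
t 10.8 p [ 631.4 -102.9  128. ] yang 0.06 F [-2.7  7.8  5.7] gap 39.7 tilt [ 0.002  0.004 -1.   ]
P head [ 3.27961722 -2.7781779  27.34968898]
```

View pics/in2.png

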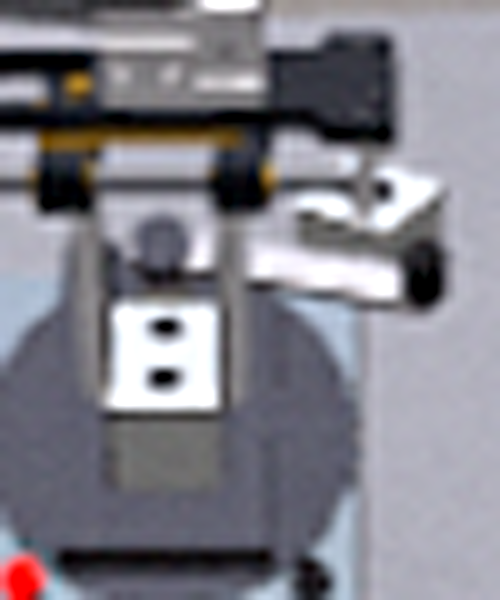

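```bash
python3 -m pendant '[{"offset":[-2,0,-0.5],"yaw":0,"gripper":1},{"offset":[-3,0,-0.5],"yaw":0,"gripper":1},{"offset":[-3.5,0,1],"yaw":0,"gripper":1},{"offset":[-4,0,2],"yaw":0,"gripper":1},{"offset":[-4,0,3],"yaw":0,"gripper":1},{"offset":[-4,0,3],"yaw":0,"gripper":1}]' 12
python3 - <<'E'
from go import *
from h import *
st()
O=np.array([634.8,-113.6,95.7]);H=Rh(-1.512)
print("P head",H.T@(p-[0,0,7]-O))
E
```

```text
time_s: 11.7
tool_pos: [631.6, -105.6, 127.1]
orientation: [[-0.061, 0.998, 0.002], [0.998, 0.061, 0.006], [0.006, 0.003, -1.0]]
ft_force: [-5.7, 10.1, 12.0]
finger_gap: 0.426
t 11.7 p [ 631.6 -105.6  127.1] yang 0.061 F [-5.7 10.1 12. ] gap 40.0 tilt [ 0.002  0.006 -1.   ]
P head [ 5.10687148 -2.76787134 25.23671251]
```

```bash
python3 -m pendant '[{"offset":[-0.5,-1,1],"yaw":0,"gripper":1},{"offset":[-1,-1,2],"yaw":0,"gripper":1},{"offset":[-1,-1,3],"yaw":0,"gripper":1},{"offset":[-1,-1,3],"yaw":0,"gripper":1}]' 12
python3 - <<'E'
from go import *
from h import *
st()
O=np.array([634.8,-113.6,95.7]);H=Rh(-1.512)
print("P head",H.T@(p-[0,0,7]-O))
from workcell import vision
import cv2
n,x,y="side",225,125
im=np.mean([vision.read_camera(n)["pixels"] for _ in range(6)],0)[y:y+60,x:x+50,::-1]
im=cv2.resize(im,(500,600),interpolation=cv2.INTER_CUBIC)
cv2.imwrite("pics/in3.png",np.clip((im-10)*1.8,0,255).astype(np.uint8))
E
```

```text
time_s: 12.1
tool_pos: [631.6, -108.4, 125.7]
orientation: [[-0.06, 0.998, 0.006], [0.998, 0.06, 0.003], [0.002, 0.006, -1.0]]
ft_force: [-4.5, 8.4, 14.3]
finger_gap: 0.426
t 12.1 p [ 631.6 -108.4  125.7] yang 0.061 F [-4.5  8.4 14.3] gap 40.0 tilt [ 0.006  0.003 -1.   ]
P head [ 6.79497063 -2.87742407 22.62462078]
```

View pics/in3.png

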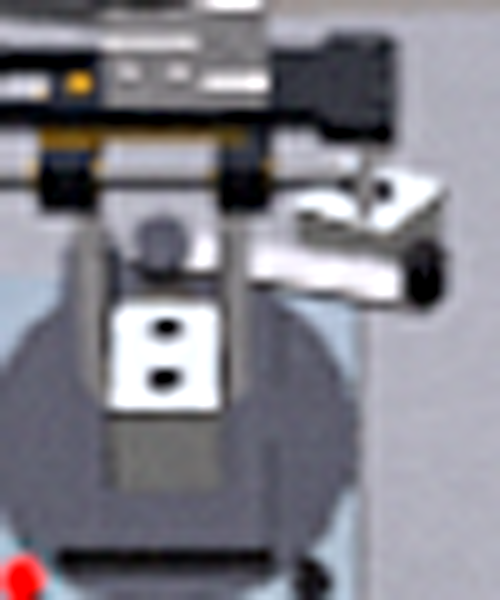

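```bash
cat > tilt.py <<'E'
from h import *
from scipy.optimize import least_squares
O=np.array([634.8,-113.6,95.7]);H=Rh(-1.512)
def fit(r):
    # block bottom centre (x,z) in head, th = rotation still missing
    def pts(s):
        x,z,t=s;c,n=np.cos(t),np.sin(t);L=[(30,45),(-30,45),(-30,0)]
        return np.array([[x+a*c+b*n,-1,z-a*n+b*c] for a,b in L])
    f=lambda s:[(proj("side",O+H@q)[0][1]-125+.5)*10-v for q,v in zip(pts(s),r)]
    s=least_squares(f,[0,-10,.2]).x
    print("x,z,theta deg",s[:2].round(1),np.degrees(s[2]).round(1));print("corners",pts(s)[:,[0,2]].round(1).tolist(),"uphill bottom",(s[0]+30*np.cos(s[2])).round(1),(s[1]-30*np.sin(s[2])).round(1))
E
python3 - <<'E'
from tilt import *
import sys
fit([300,410,487]);fit([290,390,480])
fit([300,410,492])
E
```

```text
x,z,theta deg [ 17.1 -56.6] 17.5
corners [[59.3, -22.7], [2.1, -4.7], [-11.5, -47.6]] uphill bottom 45.7 -65.6
x,z,theta deg [-6.6 -3.7] 24.2
corners [[39.2, 25.0], [-15.5, 49.6], [-34.0, 8.6]] uphill bottom 20.8 -16.0
x,z,theta deg [ -4.7 -14.5] 19.3
corners [[38.4, 18.1], [-18.2, 37.9], [-33.1, -4.6]] uphill bottom 23.6 -24.3
```

The block's tilt is stuck: the top face (rows 300–410) hasn't changed since the last picture, and the pads slid on it. About 19° is still missing, with the low bottom edge on the chamfer. I'll grip harder and follow the seating arc.

```bash
python3 -m pendant '[{"offset":[0,0,-1],"yaw":0,"gripper":1},{"offset":[-1,0,-1.5],"yaw":0,"gripper":1},{"offset":[-2,0,-1],"yaw":0,"gripper":1},{"offset":[-1.5,0,1],"yaw":0,"gripper":1},{"offset":[-1,0,2.5],"yaw":0,"gripper":1},{"offset":[0,0,4],"yaw":0,"gripper":1},{"offset":[0.5,0,5],"yaw":0,"gripper":1},{"offset":[0.5,0,5],"yaw":0,"gripper":1}]' 35
python3 - <<'E'
from go import *
from h import *
st()
O=np.array([634.8,-113.6,95.7]);H=Rh(-1.512)
print("P head",H.T@(p-[0,0,7]-O))
from workcell import vision
import cv2
im=np.mean([vision.read_camera("side")["pixels"] for _ in range(6)],0)[125:185,225:275]
b=cv2.resize(im,(500,600),interpolation=cv2.INTER_CUBIC)
g=b.mean(2)[:,[130,190,200]].mean(1);print([(r,int(g[r])) for r in range(280,520,6)])
cv2.imwrite("pics/in4.png",np.clip((b[:,:,::-1]-10)*1.8,0,255).astype(np.uint8))
E
```

```text
time_s: 13.2
tool_pos: [631.6, -108.3, 125.5]
orientation: [[-0.06, 0.998, 0.008], [0.998, 0.06, 0.001], [0.0, 0.008, -1.0]]
ft_force: [-10.3, 7.7, 28.7]
finger_gap: 0.42
t 13.2 p [ 631.6 -108.3  125.5] yang 0.06 F [-10.3   7.7  28.7] gap 39.5 tilt [ 0.008  0.001 -1.   ]
P head [ 6.6944198  -2.90854849 22.50624095]
[(280, 54), (286, 63), (292, 57), (298, 77), (304, 113), (310, 150), (316, 169), (322, 163), (328, 159), (334, 158), (340, 158), (346, 158), (352, 157), (358, 157), (364, 158), (370, 158), (376, 159), (382, 159), (388, 163), (394, 167), (400, 170), (406, 139), (412, 73), (418, 47), (424, 69), (430, 72), (436, 72), (442, 71), (448, 71), (454, 73), (460, 72), (466, 71), (472, 71), (478, 71), (484, 70), (490, 67), (496, 65), (502, 65), (508, 66), (514, 66)]
```

```bash
python3 -m pendant '[{"offset":[0,0,-5],"yaw":0,"gripper":1},{"offset":[1,-1,-8],"yaw":0,"gripper":1},{"offset":[1,-2.5,-8],"yaw":0,"gripper":1},{"offset":[1,-2.5,-8],"yaw":0,"gripper":1},{"offset":[1,-2.5,-5],"yaw":0,"gripper":1},{"offset":[0,-2.5,-3],"yaw":0,"gripper":1},{"offset":[0,-2.5,-3],"yaw":0,"gripper":1}]' 20
python3 - <<'E'
from go import *
from h import *
st()
O=np.array([634.8,-113.6,95.7]);H=Rh(-1.512)
print("P head",H.T@(p-[0,0,7]-O))
from workcell import vision
import cv2
im=np.mean([vision.read_camera("side")["pixels"] for _ in range(6)],0)[125:185,225:275]
b=cv2.resize(im,(500,600),interpolation=cv2.INTER_CUBIC)
cv2.imwrite("pics/in5.png",np.clip((b[:,:,::-1]-30)*2.6,0,255).astype(np.uint8))
E
```

```text
time_s: 14.2
tool_pos: [631.4, -108.4, 125.6]
orientation: [[-0.061, 0.998, 0.012], [0.998, 0.061, 0.002], [0.001, 0.012, -1.0]]
ft_force: [-1.4, 9.0, 19.6]
finger_gap: 0.425
t 14.2 p [ 631.4 -108.4  125.6] yang 0.061 F [-1.4  9.  19.6] gap 39.9 tilt [ 0.012  0.002 -1.   ]
P head [ 6.7826558  -3.05572672 22.55951148]
```

View pics/in5.png

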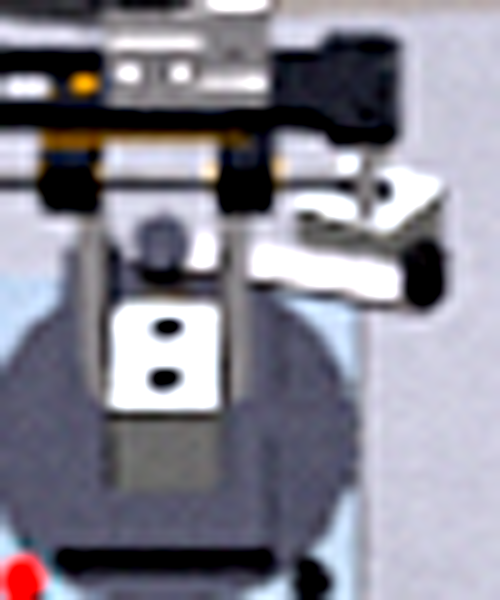

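The block is jammed at about 19–20° short: uphill bottom edge on the pocket floor, downhill edge on the rim, top edge close to the pivot boss. It needs the full 30° before it enters. I'll lift out along the normal, press its uphill edge onto the plate below the pocket to finish the tilt, then insert.

```bash
python3 -m pendant '[{"offset":[2,0,-6],"yaw":0,"gripper":1},{"offset":[7,0,-14],"yaw":0,"gripper":1},{"offset":[12,0,-22],"yaw":0,"gripper":1},{"offset":[18,0,-32],"yaw":0,"gripper":1},{"offset":[22,0,-38],"yaw":0,"gripper":1},{"offset":[50,0,-28],"yaw":0,"gripper":1},{"offset":[74,0,-10],"yaw":0,"gripper":1},{"offset":[74,0,-10],"yaw":0,"gripper":1},{"offset":[74,0,-10],"yaw":0,"gripper":1}]' 20
python3 - <<'E'
from go import *
from h import *
st()
O=np.array([634.8,-113.6,95.7]);H=Rh(-1.512)
print("P head",H.T@(p-[0,0,7]-O))
print(off(O+H@np.array([-61.8,-3,44])+[0,0,7]),off(O+H@np.array([-76.4,-3,34.4])+[0,0,7]))
E
```

```text
time_s: 15.4
tool_pos: [622.4, -36.5, 126.1]
orientation: [[-0.06, 0.998, -0.004], [0.998, 0.06, -0.001], [-0.001, -0.004, -1.0]]
ft_force: [-0.7, -0.2, -3.1]
finger_gap: 0.425
t 15.4 p [622.4 -36.5 126.1] yang 0.06 F [-0.7 -0.2 -3.1] gap 39.9 tilt [-0.004 -0.001 -1.   ]
P head [-55.61386916  -7.83583941  59.07628942]
[-2.2, 4.9, 16.1] [5.7, 5.0, 31.7]
```

```bash
python3 -m pendant '[{"offset":[-2,5,8],"yaw":0,"gripper":1},{"offset":[-2,5,15],"yaw":0,"gripper":1},{"offset":[0,5,20],"yaw":0,"gripper":1},{"offset":[2,5,24],"yaw":0,"gripper":1},{"offset":[4,5,28],"yaw":0,"gripper":1},{"offset":[6,5,32],"yaw":0,"gripper":1},{"offset":[6,5,32],"yaw":0,"gripper":1}]' 14
python3 - <<'E'
from go import *
from h import *
st()
O=np.array([634.8,-113.6,95.7]);H=Rh(-1.512)
print("P head",H.T@(p-[0,0,7]-O))
from workcell import vision
import cv2
x,y=205,135
im=np.mean([vision.read_camera("side")["pixels"] for _ in range(6)],0)[y:y+60,x:x+80]
b=cv2.resize(im,(800,600),interpolation=cv2.INTER_CUBIC)
cv2.imwrite("pics/pt.png",np.clip((b[:,:,::-1]-10)*1.8,0,255).astype(np.uint8))
E
```

```text
time_s: 16.1
tool_pos: [628.2, -29.3, 95.5]
orientation: [[-0.06, 0.998, 0.0], [0.998, 0.06, 0.001], [0.001, 0.0, -1.0]]
ft_force: [-0.9, 2.1, -0.3]
finger_gap: 0.425
t 16.1 p [628.2 -29.3  95.5] yang 0.06 F [-0.9  2.1 -0.3] gap 39.9 tilt [ 0.     0.001 -1.   ]
P head [-76.85822764  -1.58534186  36.04086609]
```

View pics/pt.png

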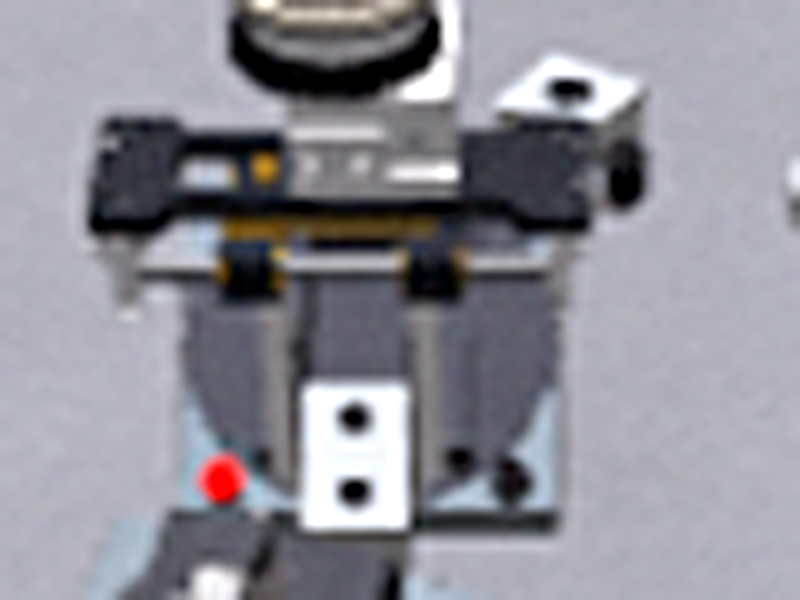

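Run:
```python
from h import *
O=np.array([634.8,-113.6,95.7]);H=Rh(-1.512)
for td in(-8,-4,0,4,8,12,19):
    t=np.radians(td);c,n=np.cos(t),np.sin(t);r=[]
    for a,b in((31.4,6.2),(-28.6,6.2),(-28.6,-38.8)):
        r.append((proj("side",O+H@np.array([-76.9+a*c+b*n,0,36+4.4-a*n+b*c]))[0]-[205,135]+.5)[1]*10)
    print(td,np.round(r),round(r[1]-r[0]))
```

```text
-8 [364. 520. 550.] 156
-4 [365. 518. 555.] 153
0 [366. 515. 560.] 148
4 [368. 511. 564.] 144
8 [370. 508. 568.] 138
12 [372. 504. 572.] 132
19 [377. 496. 576.] 119
```

Run:
```python
from h import *
O=np.array([634.8,-113.6,95.7]);H=Rh(-1.512)
def onplane(col,row,z):
    uv=np.array([col,row])/10-.5+[205,135]
    M=d["side"]["camera_from_world"];R=M[:3,:3];o=H.T@(-R.T@M[:3,3]-O);v=H.T@R.T@np.linalg.solve(d["side"]["mtx"],[*uv,1]);return o+v*(z-o[2])/v[2]
for z in(43,45,47):
    for c in((302,382),(408,382),(302,530),(408,530),(355,456)): print(z,c,onplane(*c,z).round(1))
```

```text
43 (302, 382) [-50.3  22.   43. ]
43 (408, 382) [-50.5 -17.7  43. ]
43 (302, 530) [-110.1   20.4   43. ]
43 (408, 530) [-110.2  -18.7   43. ]
43 (355, 456) [-80.5   1.5  43. ]
45 (302, 382) [-51.2  21.8  45. ]
45 (408, 382) [-51.4 -17.8  45. ]
45 (302, 530) [-110.9   20.2   45. ]
45 (408, 530) [-111.1  -18.8   45. ]
45 (355, 456) [-81.4   1.3  45. ]
47 (302, 382) [-52.1  21.6  47. ]
47 (408, 382) [-52.3 -17.9  47. ]
47 (302, 530) [-111.7   20.    47. ]
47 (408, 530) [-111.9  -18.9   47. ]
47 (355, 456) [-82.2   1.2  47. ]
```

The picture shows the block's top face at columns 302–408, rows 382–530. That is 59.7 x 39.6 mm on the tilted plane, so it now lies parallel to the slope. Its centre is at head (-81.4, 1.3), so it goes 81 mm up the slope and then straight in.

```bash
python3 -m pendant '[{"offset":[2,0,-4],"yaw":0,"gripper":1},{"offset":[3,0,-6],"yaw":0,"gripper":1},{"offset":[-10,-0.5,-13],"yaw":0,"gripper":1},{"offset":[-30,-0.5,-24],"yaw":0,"gripper":1},{"offset":[-50,-0.7,-35],"yaw":0,"gripper":1},{"offset":[-62,-0.7,-42],"yaw":0,"gripper":1},{"offset":[-68,-0.7,-45.5],"yaw":0,"gripper":1},{"offset":[-68,-0.7,-45.5],"yaw":0,"gripper":1},{"offset":[-68,-0.7,-45.5],"yaw":0,"gripper":1}]' 20
python3 - <<'E'
from go import *
from h import *
st()
O=np.array([634.8,-113.6,95.7]);H=Rh(-1.512)
P0=np.array([628.2,-29.3,95.5])
print("moved in head",H.T@(p-P0))
from workcell import vision
import cv2
x,y=225,125
im=np.mean([vision.read_camera("side")["pixels"] for _ in range(6)],0)[y:y+60,x:x+50]
b=cv2.resize(im,(500,600),interpolation=cv2.INTER_CUBIC)
cv2.imwrite("pics/up.png",np.clip((b[:,:,::-1]-10)*1.8,0,255).astype(np.uint8))
g=b.mean(2)
for c in(125,200):print(c,[(r,int(g[r,c])) for r in range(270,460,6)])
for r in(380,):print(r,[(c,int(g[r,c])) for c in range(80,260,5)])
E
```

```text
time_s: 17.3
tool_pos: [631.2, -97.7, 140.6]
orientation: [[-0.059, 0.998, -0.001], [0.998, 0.059, 0.001], [0.001, -0.001, -1.0]]
ft_force: [-0.5, -0.3, -4.6]
finger_gap: 0.423
t 17.3 p [631.2 -97.7 140.6] yang 0.059 F [-0.5 -0.3 -4.6] gap 39.7 tilt [-0.001  0.001 -1.   ]
moved in head [81.77873651 -1.02204231  4.81511975]
125 [(270, 62), (276, 92), (282, 124), (288, 155), (294, 166), (300, 166), (306, 161), (312, 161), (318, 161), (324, 160), (330, 160), (336, 160), (342, 158), (348, 157), (354, 157), (360, 158), (366, 158), (372, 158), (378, 158), (384, 159), (390, 159), (396, 160), (402, 163), (408, 165), (414, 160), (420, 145), (426, 111), (432, 70), (438, 53), (444, 64), (450, 67), (456, 68)]
200 [(270, 87), (276, 64), (282, 107), (288, 146), (294, 158), (300, 159), (306, 155), (312, 158), (318, 161), (324, 161), (330, 161), (336, 160), (342, 160), (348, 160), (354, 161), (360, 160), (366, 160), (372, 161), (378, 162), (384, 163), (390, 163), (396, 162), (402, 163), (408, 162), (414, 157), (420, 128), (426, 91), (432, 64), (438, 55), (444, 65), (450, 66), (456, 65)]
380 [(80, 66), (85, 69), (90, 67), (95, 73), (100, 89), (105, 112), (110, 133), (115, 149), (120, 157), (125, 158), (130, 160), (135, 149), (140, 131), (145, 97), (150, 54), (155, 23), (160, 18), (165, 36), (170, 58), (175, 90), (180, 117), (185, 140), (190, 150), (195, 155), (200, 162), (205, 161), (210, 154), (215, 129), (220, 87), (225, 56), (230, 62), (235, 75), (240, 74), (245, 69), (250, 67), (255, 66)]
```

```bash
python3 -m pendant '[{"offset":[-2.5,0,4.3],"yaw":0,"gripper":1},{"offset":[-4,0,7],"yaw":0,"gripper":1},{"offset":[-5.5,0,9.5],"yaw":0,"gripper":1},{"offset":[-7,0,12],"yaw":0,"gripper":1},{"offset":[-7,0,12],"yaw":0,"gripper":1}]' 20
python3 - <<'E'
from go import *
from h import *
st()
H=Rh(-1.512)
print("moved in head",H.T@(p-np.array([628.2,-29.3,95.5])),"F head",H.T@np.array(s["ft_force"]))
E
```

```text
time_s: 18.1
tool_pos: [631.6, -105.3, 128.4]
orientation: [[-0.059, 0.998, -0.001], [0.998, 0.059, 0.0], [0.0, -0.001, -1.0]]
ft_force: [-0.7, 0.9, -3.0]
finger_gap: 0.428
t 18.1 p [ 631.6 -105.3  128.4] yang 0.059 F [-0.7  0.9 -3. ] gap 40.2 tilt [-0.001  0.    -1.   ]
moved in head [82.3208755  -1.05941829 -9.54064786] F head [-2.26941523 -0.68601693 -2.14365213]
```

```bash
python3 -m pendant '[{"offset":[-1.5,0,2.5],"yaw":0,"gripper":1},{"offset":[-3,0,5],"yaw":0,"gripper":1},{"offset":[-4.5,0,7.5],"yaw":0,"gripper":1},{"offset":[-5.5,0,9.5],"yaw":0,"gripper":1},{"offset":[-6,0,10.5],"yaw":0,"gripper":1},{"offset":[-6,0,10.5],"yaw":0,"gripper":1}]' 20
python3 - <<'E'
from go import *
from h import *
st()
H=Rh(-1.512)
print("moved in head",H.T@(p-np.array([628.2,-29.3,95.5])),"F head",H.T@np.array(s["ft_force"]))
from workcell import vision
import cv2
x,y=225,125
im=np.mean([vision.read_camera("side")["pixels"] for _ in range(6)],0)[y:y+60,x:x+50]
b=cv2.resize(im,(500,600),interpolation=cv2.INTER_CUBIC)
cv2.imwrite("pics/in6.png",np.clip((b[:,:,::-1]-10)*1.8,0,255).astype(np.uint8))
E
```

```text
time_s: 18.7
tool_pos: [632.6, -109.2, 122.2]
orientation: [[-0.06, 0.998, 0.003], [0.998, 0.06, 0.003], [0.002, 0.003, -1.0]]
ft_force: [-4.4, 4.7, 7.0]
finger_gap: 0.427
t 18.7 p [ 632.6 -109.2  122.2] yang 0.06 F [-4.4  4.7  7. ] gap 40.1 tilt [ 0.003  0.003 -1.   ]
moved in head [ 82.71565879  -0.25819635 -16.86784385] F head [-0.79577435 -4.10318996  8.5840906 ]
```

View pics/in6.png

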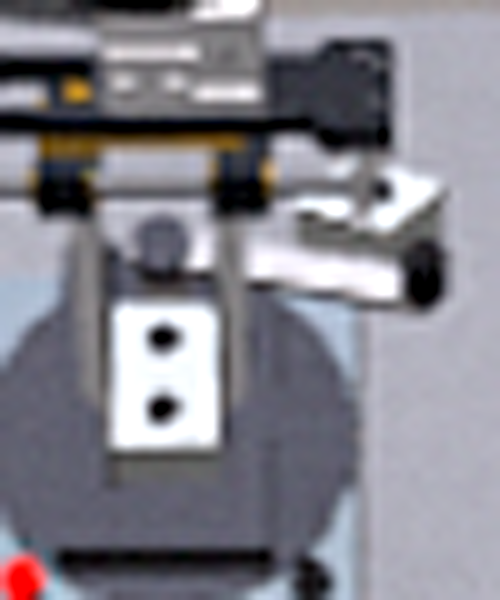

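```bash
python3 -m pendant '[{"offset":[-1,-0.5,2],"yaw":0,"gripper":1},{"offset":[-2,-0.5,4],"yaw":0,"gripper":1},{"offset":[-2.5,-0.5,5],"yaw":0,"gripper":1},{"offset":[-2.5,-0.5,5],"yaw":0,"gripper":1}]' 20
cat > chk.py <<'E'
from go import *
from h import *
from workcell import vision
import cv2
st()
O=np.array([634.8,-113.6,95.7]);H=Rh(-1.512)
print("moved in head",H.T@(p-np.array([628.2,-29.3,95.5])),"F head",H.T@np.array(s["ft_force"]))
x,y=225,125
im=np.mean([vision.read_camera("side")["pixels"] for _ in range(8)],0)[y:y+60,x:x+50]
b=cv2.resize(im,(500,600),interpolation=cv2.INTER_CUBIC)
g=b.mean(2)
for c in(125,135,195,205):
    w=np.where(g[280:520,c]>110)[0]+280;print("col",c,"white rows",w.min(),w.max())
for r in(320,370,430):
    w=np.where(g[r,60:280]>110)[0]+60;print("row",r,"white cols",w.min(),w.max())
for z in(25,28,31):
    print("expect z",z,[((proj("side",O+H@np.array([a,0.5,z]))[0]-[x,y]+.5)*10).round().tolist() for a in(30,-30)])
E
python3 chk.py
```

```text
time_s: 19.4
tool_pos: [632.7, -109.6, 121.8]
orientation: [[-0.061, 0.998, 0.006], [0.998, 0.061, 0.006], [0.005, 0.006, -1.0]]
ft_force: [-8.6, 10.8, 20.5]
finger_gap: 0.424
t 19.4 p [ 632.7 -109.6  121.8] yang 0.061 F [-8.6 10.8 20.5] gap 39.9 tilt [ 0.006  0.006 -1.   ]
moved in head [ 82.74800609  -0.1802023  -17.43427174] F head [ 0.5216504  -7.90554    23.40047173]
col 125 white rows 304 448
col 135 white rows 305 447
col 195 white rows 305 446
col 205 white rows 307 446
row 320 white cols 113 217
row 370 white cols 113 217
row 430 white cols 111 217
expect z 25 [[167.0, 311.0], [163.0, 453.0]]
expect z 28 [[166.0, 308.0], [163.0, 449.0]]
expect z 31 [[166.0, 304.0], [162.0, 446.0]]
```

```bash
python3 -m pendant '[{"offset":[2,-1,-4],"yaw":0,"gripper":1},{"offset":[2,-3,-4],"yaw":0,"gripper":1},{"offset":[2,-3,-4],"yaw":0,"gripper":1},{"offset":[1,-3,-2],"yaw":0,"gripper":1},{"offset":[0,-3,0],"yaw":0,"gripper":1},{"offset":[0,-3,0],"yaw":0,"gripper":1}]' 20
python3 chk.py
```

```text
time_s: 20.4
tool_pos: [632.1, -109.8, 121.9]
orientation: [[-0.061, 0.998, 0.011], [0.998, 0.061, 0.006], [0.005, 0.012, -1.0]]
ft_force: [-3.4, 10.6, 18.8]
finger_gap: 0.425
t 20.4 p [ 632.1 -109.8  121.9] yang 0.061 F [-3.4 10.6 18.8] gap 40.0 tilt [ 0.011  0.006 -1.   ]
moved in head [ 82.9295592   -0.80251106 -17.45029172] F head [ 1.59112777e-02 -2.72245576e+00  2.16609029e+01]
col 125 white rows 303 447
col 135 white rows 303 446
col 195 white rows 305 446
col 205 white rows 305 447
row 320 white cols 113 217
row 370 white cols 113 216
row 430 white cols 113 217
expect z 25 [[167.0, 311.0], [163.0, 453.0]]
expect z 28 [[166.0, 308.0], [163.0, 449.0]]
expect z 31 [[166.0, 304.0], [162.0, 446.0]]
```

```bash
python3 -m pendant '[{"offset":[2,1,-4],"yaw":0,"gripper":1},{"offset":[3,2,-6],"yaw":0,"gripper":1},{"offset":[3,2,-6],"yaw":0,"gripper":1},{"offset":[3,2,-6],"yaw":0,"gripper":0.5},{"offset":[3,2,-6],"yaw":0,"gripper":0.45},{"offset":[3,2,-6],"yaw":0,"gripper":0.4},{"offset":[3,2,-6],"yaw":0,"gripper":0.4}]' 20
python3 chk.py
```

```text
time_s: 21.5
tool_pos: [633.5, -109.7, 123.0]
orientation: [[-0.06, 0.998, 0.008], [0.998, 0.06, 0.001], [0.001, 0.008, -1.0]]
ft_force: [2.5, 6.2, 8.2]
finger_gap: 0.596
t 21.5 p [ 633.5 -109.7  123. ] yang 0.06 F [2.5 6.2 8.2] gap 56.0 tilt [ 0.008  0.001 -1.   ]
moved in head [ 83.50532782   0.53912832 -16.49430483] F head [-1.11126861  2.89985614 10.14052589]
col 125 white rows 310 449
col 135 white rows 311 449
col 195 white rows 311 448
col 205 white rows 310 448
row 320 white cols 114 216
row 370 white cols 114 216
row 430 white cols 113 217
expect z 25 [[167.0, 311.0], [163.0, 453.0]]
expect z 28 [[166.0, 308.0], [163.0, 449.0]]
expect z 31 [[166.0, 304.0], [162.0, 446.0]]
```

```bash
python3 -m pendant '[{"offset":[1,0,-3],"yaw":0,"gripper":0.35},{"offset":[4,0,-8],"yaw":0,"gripper":0.3},{"offset":[10,0,-20],"yaw":0,"gripper":0.3},{"offset":[20,0,-40],"yaw":0,"gripper":0.3},{"offset":[25,0,-65],"yaw":0,"gripper":0.5},{"offset":[25,0,-65],"yaw":0,"gripper":1},{"offset":[25,0,-65],"yaw":0,"gripper":1}]' 20
python3 chk.py
python3 - <<'E'
from go import *
from h import *
O=np.array([634.8,-113.6,95.7]);H=Rh(-1.512)
# press point on block top, fingertip 19 below TCP
for z in(32,25): print(off(O+H@np.array([0,-2.5,z])+[0,0,19]))
E
```

```text
time_s: 22.6
tool_pos: [629.4, -86.0, 185.0]
orientation: [[-0.059, 0.998, 0.001], [0.998, 0.059, -0.001], [-0.001, 0.001, -1.0]]
ft_force: [0.6, 0.4, -0.4]
finger_gap: 0.481
t 22.6 p [629.4 -86.  185. ] yang 0.059 F [ 0.6  0.4 -0.4] gap 45.2 tilt [ 0.001 -0.001 -1.   ]
moved in head [93.78136001 -2.10973303 49.18559912] F head [-0.47422513  0.60744358 -0.13460286]
col 125 white rows 311 449
col 135 white rows 312 448
col 195 white rows 311 448
col 205 white rows 311 448
row 320 white cols 114 216
row 370 white cols 114 216
row 430 white cols 113 217
expect z 25 [[167.0, 311.0], [163.0, 453.0]]
expect z 28 [[166.0, 308.0], [163.0, 449.0]]
expect z 31 [[166.0, 304.0], [162.0, 446.0]]
[-12.1, 1.8, 41.3]
[-15.6, 1.8, 47.4]
```

```bash
python3 -m pendant '[{"offset":[0,2,0],"yaw":0,"gripper":1},{"offset":[0,2,10],"yaw":0,"gripper":1},{"offset":[-2,2,25],"yaw":0,"gripper":1},{"offset":[-5,2,38],"yaw":0,"gripper":1},{"offset":[-5,2,44],"yaw":0,"gripper":1},{"offset":[-5,2,48],"yaw":0,"gripper":1},{"offset":[-5,2,51],"yaw":0,"gripper":1},{"offset":[-6,2,54],"yaw":0,"gripper":1},{"offset":[-7,2,56],"yaw":0,"gripper":1},{"offset":[-7,2,56],"yaw":0,"gripper":1}]' 20
python3 chk.py | head -2
python3 -m pendant '[{"offset":[0,0,-15],"yaw":0,"gripper":1},{"offset":[0,0,-50],"yaw":0,"gripper":1},{"offset":[0,0,-70],"yaw":0,"gripper":0.6},{"offset":[0,0,-70],"yaw":0,"gripper":0.6}]' >/dev/null
python3 chk.py
```

```text
time_s: 24.0
tool_pos: [631.3, -91.6, 140.3]
orientation: [[-0.059, 0.998, 0.006], [0.998, 0.059, -0.0], [-0.0, 0.006, -1.0]]
ft_force: [-16.3, 5.2, 37.6]
finger_gap: 0.004
t 24.0 p [631.3 -91.6 140.3] yang 0.059 F [-16.3   5.2  37.6] gap 0.4 tilt [ 0.006 -0.    -1.   ]
moved in head [76.42475455 -0.56248527  7.66187799] F head [ 13.4480755  -15.96923003  35.63227176]
t 24.8 p [633.2 -93.  201.9] yang 0.059 F [-0.5  0.7  0.4] gap 13.0 tilt [ 0.006 -0.002 -1.   ]
moved in head [108.53637184   1.20432188  60.15640693] F head [-0.43037217 -0.48745509  0.66605777]
col 125 white rows 310 449
col 135 white rows 311 449
col 195 white rows 311 447
col 205 white rows 310 448
row 320 white cols 114 216
row 370 white cols 114 216
row 430 white cols 113 216
expect z 25 [[167.0, 311.0], [163.0, 453.0]]
expect z 28 [[166.0, 308.0], [163.0, 449.0]]
expect z 31 [[166.0, 304.0], [162.0, 446.0]]
```

The block is released and seated. A 37 N press on its top moved nothing, and the fingertip heights on the block top and the plate differ by about 24–25 mm. Next is the lever.

Run:
```python
from go import *
from h import *
O=np.array([634.8,-113.6,95.7]);H=Rh(-1.512)
for z in(95,66): print(off(O+H@np.array([34,-103,z])+[0,0,0]),(O+H@np.array([34,-103,z])).round(1))
from workcell import vision
import cv2
for n in("side","top"):
    x,y,w,h=(255,140,20,20) if n=="side" else (300,185,35,25)
    im=np.mean([vision.read_camera(n)["pixels"] for _ in range(4)],0)[y:y+h,x:x+w].max(2)
    m=cv2.resize(im,None,fx=8,fy=8,interpolation=cv2.INTER_CUBIC)<45
    k,l,stt,ce=cv2.connectedComponentsWithStats(m.astype(np.uint8))
    print(n,[(int(a[4]),((c+.5)/8-.5+[x,y]).round(2).tolist()) for a,c in zip(stt[1:],ce[1:]) if a[4]>100])
    q=np.array([29.6,-99.9,49]);print(proj(n,O+H@q))
```

```text
[-3.3, -100.6, 2.2] [ 530.9 -101.6  195. ]
[-17.8, -100.5, 27.3] [ 531.8 -116.1  169.9]
side [(285, [261.44, 143.47]), (1335, [266.86, 151.89])]
[[267.19734935 152.76680983]]
top [(118, [316.25, 197.18]), (279, [320.72, 197.9])]
[[319.19773078 197.33921694]]
```

```bash
python3 -m pendant '[{"offset":[0,-40,-10],"yaw":0,"gripper":0.35},{"offset":[0,-80,-10],"yaw":0,"gripper":0.35},{"offset":[-4,-101,-5],"yaw":0,"gripper":0.35},{"offset":[-8,-101,5],"yaw":0,"gripper":0.35},{"offset":[-14,-101,15],"yaw":0,"gripper":0.35},{"offset":[-19,-101,27],"yaw":0,"gripper":0.35},{"offset":[-19,-101,27],"yaw":0,"gripper":0.35}]' 8
cat > lv.py <<'E'
from go import *
from h import *
from workcell import vision
import cv2
st()
O=np.array([634.8,-113.6,95.7]);H=Rh(-1.512)
print("TCP head",(H.T@(p-O)).round(1),"F head",(H.T@np.array(s["ft_force"])).round(1))
E
python3 lv.py
python3 - <<'E'
from h import *
from workcell import vision
import cv2
x,y=240,125
im=np.mean([vision.read_camera("side")["pixels"] for _ in range(6)],0)[y:y+60,x:x+50]
b=cv2.resize(im,(500,600),interpolation=cv2.INTER_CUBIC)
cv2.imwrite("pics/kn.png",np.clip((b[:,:,::-1]-10)*1.8,0,255).astype(np.uint8))
g=b.mean(2)
for r in(250,270,290): print(r,[(c,int(g[r,c])) for c in range(120,500,10)])
E
```

```text
time_s: 26.3
tool_pos: [532.1, -117.8, 169.0]
orientation: [[-0.058, 0.998, -0.003], [0.998, 0.058, 0.001], [0.001, -0.003, -1.0]]
ft_force: [0.4, 0.0, 0.8]
finger_gap: 0.647
t 26.3 p [ 532.1 -117.8  169. ] yang 0.058 F [0.4 0.  0.8] gap 60.9 tilt [-0.003  0.001 -1.   ]
TCP head [  35.  -102.8   64.5] F head [0.4 0.4 0.7]
250 [(120, 133), (130, 135), (140, 131), (150, 115), (160, 87), (170, 78), (180, 74), (190, 59), (200, 66), (210, 75), (220, 66), (230, 59), (240, 59), (250, 51), (260, 42), (270, 34), (280, 27), (290, 63), (300, 109), (310, 115), (320, 110), (330, 109), (340, 114), (350, 102), (360, 69), (370, 68), (380, 82), (390, 94), (400, 107), (410, 109), (420, 108), (430, 107), (440, 106), (450, 112), (460, 131), (470, 145), (480, 149), (490, 152)]
270 [(120, 146), (130, 142), (140, 147), (150, 154), (160, 139), (170, 93), (180, 62), (190, 79), (200, 127), (210, 148), (220, 140), (230, 141), (240, 135), (250, 82), (260, 27), (270, 22), (280, 19), (290, 36), (300, 84), (310, 110), (320, 110), (330, 107), (340, 113), (350, 102), (360, 70), (370, 68), (380, 80), (390, 93), (400, 108), (410, 111), (420, 109), (430, 106), (440, 124), (450, 155), (460, 155), (470, 112), (480, 71), (490, 58)]
290 [(120, 51), (130, 72), (140, 86), (150, 93), (160, 90), (170, 76), (180, 63), (190, 70), (200, 112), (210, 148), (220, 156), (230, 160), (240, 149), (250, 96), (260, 21), (270, -6), (280, -9), (290, 28), (300, 90), (310, 114), (320, 113), (330, 111), (340, 115), (350, 102), (360, 69), (370, 71), (380, 96), (390, 109), (400, 112), (410, 109), (420, 110), (430, 103), (440, 103), (450, 135), (460, 160), (470, 151), (480, 116), (490, 90)]
```

View pics/kn.png

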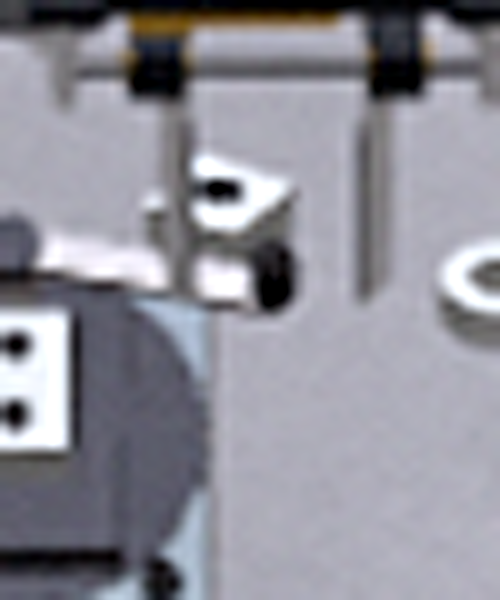

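The picture shows the knob (column 272) centred between the fingers (178 and 370). I'll close on it and work out the arc offsets.

```bash
python3 -m pendant '[{"offset":[0,0,0],"yaw":0,"gripper":0.7},{"offset":[0,0,0],"yaw":0,"gripper":1},{"offset":[0,0,0],"yaw":0,"gripper":1},{"offset":[0,0,0],"yaw":0,"gripper":1},{"offset":[0,0,0],"yaw":0,"gripper":1},{"offset":[0,0,0],"yaw":0,"gripper":1}]' 10
python3 lv.py
python3 - <<'E'
import numpy as np
t0=1.37
def d(a,b):
    dx=-102*(np.cos(b)-np.cos(a));dy=-102*(np.sin(b)-np.sin(a));return [round(-.866*dx,1),round(dy,1),round(-.5*dx,1)]
for T in([1.37,1.32,1.25,1.17,1.09,1.01,.93,.85,.77,.7],[.7,.62,.54,.46,.38,.3,.22,.14,.07,0,-.03]):
    print([d(T[0],b) for b in T[1:]])
E
```

```text
time_s: 27.2
tool_pos: [533.3, -117.6, 171.8]
orientation: [[-0.059, 0.998, 0.004], [0.998, 0.059, -0.0], [-0.001, 0.004, -1.0]]
ft_force: [0.7, -0.2, -2.6]
finger_gap: 0.189
t 27.2 p [ 533.3 -117.6  171.8] yang 0.059 F [ 0.7 -0.2 -2.6] gap 17.8 tilt [ 0.004 -0.    -1.   ]
TCP head [  36.3 -101.6   66.9] F head [-1.1  0.7 -2.4]
[[np.float64(4.3), np.float64(1.1), np.float64(2.5)], [np.float64(10.2), np.float64(3.2), np.float64(5.9)], [np.float64(16.8), np.float64(6.0), np.float64(9.7)], [np.float64(23.2), np.float64(9.5), np.float64(13.4)], [np.float64(29.4), np.float64(13.6), np.float64(17.0)], [np.float64(35.2), np.float64(18.2), np.float64(20.3)], [np.float64(40.7), np.float64(23.3), np.float64(23.5)], [np.float64(45.8), np.float64(28.9), np.float64(26.4)], [np.float64(49.9), np.float64(34.2), np.float64(28.8)]]
[[np.float64(4.3), np.float64(6.4), np.float64(2.5)], [np.float64(8.2), np.float64(13.3), np.float64(4.7)], [np.float64(11.6), np.float64(20.4), np.float64(6.7)], [np.float64(14.5), np.float64(27.9), np.float64(8.4)], [np.float64(16.8), np.float64(35.6), np.float64(9.7)], [np.float64(18.6), np.float64(43.5), np.float64(10.8)], [np.float64(19.9), np.float64(51.5), np.float64(11.5)], [np.float64(20.6), np.float64(58.6), np.float64(11.9)], [np.float64(20.8), np.float64(65.7), np.float64(12.0)], [np.float64(20.7), np.float64(68.8), np.float64(12.0)]]
```

Gripped with the gap at 17.8 mm, which matches the 18 mm knob. Swinging the first half.

```bash
python3 -m pendant '[{"offset":[4,1,2.5],"yaw":0,"gripper":1},{"offset":[10,3,6],"yaw":0,"gripper":1},{"offset":[17,6,9.5],"yaw":0,"gripper":1},{"offset":[23,9.5,13.5],"yaw":0,"gripper":1},{"offset":[29.5,13.5,17],"yaw":0,"gripper":1},{"offset":[35,18,20.5],"yaw":0,"gripper":1},{"offset":[40.5,23.5,23.5],"yaw":0,"gripper":1},{"offset":[46,29,26.5],"yaw":0,"gripper":1},{"offset":[50,34,29],"yaw":0,"gripper":1},{"offset":[50,34,29],"yaw":0,"gripper":1},{"offset":[50,34,29],"yaw":0,"gripper":1}]' 15
python3 lv.py
```

```text
time_s: 28.3
tool_pos: [561.7, -62.2, 140.9]
orientation: [[-0.061, 0.998, -0.005], [0.998, 0.061, 0.006], [0.006, -0.005, -1.0]]
ft_force: [-3.4, 5.4, 1.5]
finger_gap: 0.186
t 28.3 p [561.7 -62.2 140.9] yang 0.061 F [-3.4  5.4  1.5] gap 17.5 tilt [-0.005  0.006 -1.   ]
TCP head [-25.5 -70.   66.9] F head [-4.1 -3.1  4.1]
```

```bash
python3 -m pendant '[{"offset":[4,6.5,2.5],"yaw":0,"gripper":1},{"offset":[8,13.5,4.5],"yaw":0,"gripper":1},{"offset":[11.5,20.5,6.5],"yaw":0,"gripper":1},{"offset":[14.5,28,8.5],"yaw":0,"gripper":1},{"offset":[17,35.5,9.5],"yaw":0,"gripper":1},{"offset":[18.5,43.5,10.5],"yaw":0,"gripper":1},{"offset":[20,51.5,11.5],"yaw":0,"gripper":1},{"offset":[20.5,58.5,12],"yaw":0,"gripper":1},{"offset":[20.5,66,12],"yaw":0,"gripper":1},{"offset":[20.5,69,12],"yaw":0,"gripper":1},{"offset":[20.5,69,12],"yaw":0,"gripper":1}]' 15
python3 lv.py
```

```text
time_s: 29.4
tool_pos: [628.6, -36.4, 127.4]
orientation: [[-0.062, 0.998, -0.008], [0.998, 0.062, 0.008], [0.008, -0.008, -1.0]]
ft_force: [-3.9, 7.2, -1.7]
finger_gap: 0.186
t 29.4 p [628.6 -36.4 127.4] yang 0.062 F [-3.9  7.2 -1.7] gap 17.5 tilt [-0.008  0.008 -1.   ]
TCP head [-51.2  -1.6  66.2] F head [-7.3 -3.5  2.2]
```

```bash
python3 -m pendant '[{"offset":[0,2,0],"yaw":0,"gripper":1},{"offset":[0,4,0],"yaw":0,"gripper":1},{"offset":[0,4,0],"yaw":0,"gripper":1}]' 15
python3 lv.py
python3 -m pendant '[{"offset":[0,6,0],"yaw":0,"gripper":1},{"offset":[0,6,0],"yaw":0,"gripper":1}]' 15 >/dev/null
python3 lv.py
```

```text
time_s: 29.7
tool_pos: [628.9, -36.4, 127.2]
orientation: [[-0.061, 0.998, -0.017], [0.998, 0.061, 0.007], [0.008, -0.017, -1.0]]
ft_force: [-13.1, 6.1, 2.4]
finger_gap: 0.188
t 29.7 p [628.9 -36.4 127.2] yang 0.061 F [-13.1   6.1   2.4] gap 17.7 tilt [-0.017  0.007 -1.   ]
TCP head [-51.3  -1.4  66. ] F head [ -4.7 -12.7   5.5]
t 29.9 p [629.4 -36.4 126.9] yang 0.061 F [-27.    5.2   9.5] gap 17.8 tilt [-0.032  0.007 -0.999]
TCP head [-51.4  -0.9  65.7] F head [ -1.1 -26.6  11.6]
```

```bash
python3 -m pendant '[{"offset":[0,-4,0],"yaw":0,"gripper":1},{"offset":[0,-7,0],"yaw":0,"gripper":1},{"offset":[0,-7,0],"yaw":0,"gripper":1},{"offset":[0,-7,0],"yaw":0,"gripper":0.6},{"offset":[0,-7,0],"yaw":0,"gripper":0.6},{"offset":[0,-7,0],"yaw":0,"gripper":0.6},{"offset":[5,-7,-9],"yaw":0,"gripper":0.6},{"offset":[15,-7,-26],"yaw":0,"gripper":0.6},{"offset":[20,-7,-60],"yaw":0,"gripper":0.6},{"offset":[20,-7,-100],"yaw":0,"gripper":0.6},{"offset":[20,-7,-100],"yaw":0,"gripper":0.6}]' 15 
python3 lv.py
```

```text
time_s: 31.0
tool_pos: [635.6, -20.7, 239.8]
orientation: [[-0.059, 0.998, 0.015], [0.998, 0.059, -0.002], [-0.003, 0.015, -1.0]]
ft_force: [0.6, 0.0, 0.5]
finger_gap: 0.402
t 31.0 p [635.6 -20.7 239.8] yang 0.059 F [0.6 0.  0.5] gap 37.8 tilt [ 0.015 -0.002 -1.   ]
TCP head [ -8.2   6.3 171.1] F head [0.3 0.6 0.4]
```

```bash
python3 -m pendant '[{"offset":[0,-40,0],"yaw":0,"gripper":0.6},{"offset":[0,-90,0],"yaw":0,"gripper":0.6},{"offset":[0,-140,0],"yaw":0,"gripper":0.6},{"offset":[0,-190,0],"yaw":0,"gripper":0.6},{"offset":[0,-240,0],"yaw":0,"gripper":0.6},{"offset":[-40,-260,0],"yaw":0,"gripper":0.6},{"offset":[-90,-260,0],"yaw":0,"gripper":0.6},{"offset":[-140,-260,0],"yaw":0,"gripper":0.6},{"offset":[-190,-260,0],"yaw":0,"gripper":0.6},{"offset":[-240,-260,0],"yaw":0,"gripper":0.6},{"offset":[-260,-260,0],"yaw":0,"gripper":0.6},{"offset":[-260,-260,0],"yaw":0,"gripper":0.6}]' 15 | head -2
python3 - <<'E'
from h import *
from workcell import vision
import cv2
O=np.array([634.8,-113.6,95.7]);H=Rh(-1.512)
for n in("side","top"):
    a=np.mean([vision.read_camera(n)["pixels"] for _ in range(8)],0).astype(np.float32)
    x,y,w,h=(228,140,36,45) if n=="side" else (285,135,50,50)
    m=(cv2.resize(a[y:y+h,x:x+w].max(2),None,fx=8,fy=8,interpolation=cv2.INTER_CUBIC)<45).astype(np.uint8)
    k,l,s,c=cv2.connectedComponentsWithStats(m)
    print(n,[(int(i[4]),((j+.5)/8-.5+[x,y]).round(1).tolist()) for i,j in zip(s[1:],c[1:]) if i[4]>150])
    print("knob expected",[(t,proj(n,O+H@np.array([50-102*np.cos(t),-102*np.sin(t)+.5,50]))[0].round(1).tolist()) for t in(0,.05,.1)])
    b=cv2.resize(a[y:y+h,x:x+w].min(2),None,fx=8,fy=8,interpolation=cv2.INTER_CUBIC)>120
    k,l,s,c=cv2.connectedComponentsWithStats(b.astype(np.uint8));print("white",[(i.tolist(),((j+.5)/8-.5+[x,y]).round(1).tolist()) for i,j in zip(s[1:],c[1:]) if i[4]>300])
    df=(np.abs(cv2.GaussianBlur(a,(3,3),0)-cv2.GaussianBlur(d[n]["avg"],(3,3),0)).max(2)>25).astype(np.uint8)
    k,l,s,c=cv2.connectedComponentsWithStats(df);print("changed",[i.tolist() for i in s[1:] if i[4]>6])
E
```

```text
time_s: 32.2
tool_pos: [388.0, -297.7, 230.0]
side [(310, [261.6, 143.5]), (556, [247.2, 162.1]), (252, [234.8, 160.7]), (1767, [240.2, 172.2]), (3357, [241.0, 180.6]), (644, [255.6, 182.5])]
knob expected [(0, [240.3, 172.3]), (0.05, [241.7, 172.3]), (0.1, [243.1, 172.2])]
white [([211, 2, 77, 61, 2252], [259.3, 143.7]), ([68, 99, 81, 140, 8832], [241.0, 161.5])]
changed [[292, 2, 95, 68, 3605], [377, 2, 35, 32, 431], [412, 24, 45, 8, 277], [394, 30, 82, 31, 1004], [391, 48, 91, 132, 4477], [353, 65, 4, 6, 19], [353, 65, 50, 154, 3586], [298, 69, 22, 9, 103], [356, 78, 6, 14, 35], [284, 82, 48, 37, 535], [389, 98, 7, 3, 19], [310, 101, 5, 18, 59], [236, 149, 34, 27, 306], [432, 160, 24, 32, 438], [396, 193, 19, 11, 89], [240, 274, 23, 24, 358]]
top []
knob expected [(0, [288.5, 162.9]), (0.05, [288.7, 164.8]), (0.1, [288.9, 166.6])]
white [([0, 0, 324, 192, 15766], [294.8, 141.5]), ([357, 14, 43, 43, 984], [332.5, 138.5]), ([57, 154, 257, 137, 24471], [308.3, 162.5]), ([351, 177, 31, 40, 956], [330.2, 159.3]), ([0, 267, 67, 107, 5001], [288.5, 174.3]), ([0, 381, 39, 19, 367], [286.6, 183.6])]
changed [[293, 153, 29, 19, 424], [328, 157, 3, 5, 13], [283, 160, 9, 8, 53], [318, 163, 10, 31, 200], [122, 183, 20, 22, 173], [128, 188, 3, 3, 7], [314, 194, 10, 8, 62], [133, 197, 3, 3, 8], [135, 198, 10, 8, 19], [315, 218, 189, 166, 14153], [190, 318, 124, 66, 5082], [474, 368, 38, 16, 378]]
```

```bash
python3 -c "
from workcell import bot
print(bot.close_job())"
```

```text
the job is handed in; nothing more can be done
None
```

The loose block is in the empty head's pocket, bores outwards. I let go of it before swinging the lever shut, and handed the job in at about 33 s.

**How it went:** The tool can't tilt, so I pre-tilted the block to 30° against the plate just below the pocket, then slid it up the slope and pressed it in. An earlier direct try jammed about 19° short of the slope. I lifted the block out and redid it, with the wrist force at about 30 N at most.

**Last checks:**
- **Seating:** Pressing on the block's top with 37 N moved nothing. Fingertip heights on the block and the plate differed by about 24–25 mm, against 25 mm expected. The top's uphill edge matched a fully seated block in the side camera.
- **Disagreement:** The top's downhill edge showed about 4 of the enlarged (10x) image pixels higher than predicted, nearer a block standing 3 mm proud. The lever still swung over the block (3 mm design clearance) without catching.
- **Lever:** It met a firm stop. In the side camera the knob is at column 240.2, against 240.3 expected for fully shut. The top camera's knob check found nothing, so it neither confirms nor contradicts this.
- **Other parts:** Before-and-after images show changes only at the block's old spot, the worked head and the arm. The loaded head and the other parts look untouched. The arm's position in the top view covered some of that area, so for the ring this rests on the side camera.

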